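# Slide a heat-spreader plate off its tray and fit it to the inverter

## Robot

A 6-joint arm with a two-finger parallel gripper is mounted at the origin on the work surface. World frame = base frame: x ahead of the robot, y to its left, z up, the work surface at z = 0. Lengths are in m, angles in degrees, forces in N, time in s.
With the tool pointing down it reaches from about 0.375 to 0.9 m from the base axis. Payload 3.1 kg.
Tool frame: the origin (TCP) lies midway between the tips of the shut fingers; the grasp point (between the pads) lies bot.pinch_z behind it (bot.pinch_z is the distance from the TCP to the grasp point, in m); z points along the fingers, y is the direction in which the jaws open and shut (so a half turn about z gives the same grasp; the last joint's range is limited). The gripper opens to 87 mm and grips with 3 to 60 N. Pads are 19 mm wide; open, the fingers measure 117 mm over their backs; the gripper's body (75 mm by 190 mm) begins 51 mm behind the grasp point.
Start: joints at [62.882, 30.224, 82.088, -0, 67.689, -10.227], TCP at [0.182, 0.598, 0.223] pointing down, gripper open.
Joint ranges: [-176.69, 176.69], [-43.24, 126.21], [12.49, 139.97], [-82, 262], [0, 151.66], [-163.58, 163.58]. Speed limits (degrees/s): [159.86, 159.86, 180, 180, 180, 180].

## Interface

Orientations are given as a 3x3 rotation matrix whose columns are the frame's x, y, z axes.
In Python, from rig import bot gives the robot as it stands.
- The arm moves only by the tool apply_moves, never from a script. Its argument "motion" is text: rows parted by semicolons, each of 7 numbers parted by spaces: the shift along the tool's x, y, z in m, then the turn, a rotation vector about the tool's x, y, z in degrees, then the finger opening in m, from 0 to 0.087. A call has exactly 8 rows; each row is the pose to reach, as a shift and turn from the pose commanded when the call began, along the tool's axes at that moment; what a row does not reach only later rows make up. A row lasts 1/8 s, in which the tool goes at most 62.5 mm and 10.7 degrees, less where a joint would pass 70% of its speed; a pose out of reach is approached as far as the arm can. A call with a gripper value outside its range is refused whole. The fingers move at their own pace and stop on an object; the grip force is fixed at half the most. Time passes only in rows, so rows that repeat a pose let the fingers close, or fill a call up. It gives the time, the measured TCP pose, the force and the opening at its end, in the units of the state.
- bot.read_state(): the state, without advancing time (a new reading comes with each control period).
- bot.capture(name): name is "side" or "top"; returns the picture (420x560x3 uint8, red, green, blue); there is no depth.
- bot.get_calibration(name): a dict with "fx", "fy", "cx", "cy" (pixels), "D" ([k1, k2, p1, p2, k3] as OpenCV has them; the pictures are not rectified), "rvec" (rotation vector, rad) and "tvec" (3), from world to camera coordinates, as OpenCV has them. Camera axes: x right, y down, z forward; pixel columns grow to the right and rows downward; lengths in m; the calibration is good to about 2 mm. A picture is of the moment at which its call begins. get_calibration takes no time and is no camera call.
- bot.hand_in(): hands the job in, once; it reports no verdict.
Trained networks look in the newest picture that a camera, given by its name, has taken for a name from the list of things; names that differ only in an ending like _2 or _b are one class to them, and where a whole thing is asked for, a point or a joint stands for the part that bears it (a point fixed in the world has none). Each returns a list of dicts, best first, with "p" (0 to 1); they miss things now and then, are a little off and sometimes report something else, mostly with a low value. They report only what shows in the picture. A call takes as long as a camera call. They do not tell look-alikes from the thing itself.
- bot.find_in(name, camera): "point" ([x, y, z] in m, in world coordinates, good to about 4 mm: the middle of the surface that is visible of it).
The state is a dict: "time_s": time; "joint_positions": joint angles; "qvel": joint speeds; "tau": joint torques, N m; "position": TCP position; "tcp_rot": TCP orientation; "force": force on the tool from outside, world axes, zero at the start; "moment": the same for the moment, N m; "opening": opening from 0.0 (shut) to 1.0 (fully open).
Only numpy, scipy, OpenCV 4.12 (cv2) and the standard library are available. Lean on these libraries where they do the work, as an engineer would, in place of code of your own. Each camera call takes 0.05 s, during which the arm holds its last target.

## Task

Press lightly on the thin aluminium plate lying in the blue tray and slide it out over the tray's open front edge until about a third of it overhangs, then pinch it there by its two long edges and lift it clear. Lay it in the channel on top of the black inverter case, let go, and push it in until it is fully home against the red buffer at the back of the channel, pressing it there with about 9 newtons for half a second. Never press or knock the plate hard against tray or inverter, do not drop it and leave the bystanders alone.

Things in the scene. Friction and masses are not known exactly. Their poses are not given: they have to be found in the camera images.
- plate_center (a point): centre (half-way up) of the loose aluminium plate: 130 (x) x 50 (y) x 4 (z) mm, 55 to 100 g, copper-coloured print on its top. It starts flat in the tray's channel, x along the channel, its long edges shielded by the rails, 1 to 4 mm free behind it. It slides easily on tray and inverter (friction about 0.35); fingertips grip it better, so a closed tip pressing with 4 to 10 N drags it
- tray: fixed blue block, 160 (x) x 90 (y) mm; origin at the centre of its underside on the table, -x is its front (towards the robot). Channel 56 mm wide along x in its top: floor at z = 64 mm, side rails to 70 mm (2 mm above the plate's top), open at the front (x = -80 mm), a stop behind with its inner face at x = +72 mm. Floor and rails form one sprung bed, see tray_edge
- tray_edge (a point): middle of the tray's front edge on the channel floor (x = -80, z = 64 mm of the tray); axes as the tray's. The bed is hinged along this edge and sprung at the back: pressed 115 mm behind the edge it yields about 6 N/mm, at 50 mm about 30 N/mm, rigid at the edge; so the same depth presses ever harder on the way forward. Over 13 N is too hard. The front face drops to the table
- inverter: fixed black case, 170 (x) x 120 (y) mm; origin at the centre of its underside on the table, -x is its front (towards the robot). Channel 58 mm wide along x in its top: floor at z = 66 mm, side rails to 72 mm, open at the front (x = -85 mm), ended at x = +40 mm by a red buffer under an 18 mm high hood. Over 14 N of the plate on it is too hard
- inverter_stop (a point): foot of the red buffer's face, middle of the channel floor (x = +40, z = 66 mm of the inverter); axes as the inverter's. Fully home, the plate's rear end touches the buffer, and the plate's centre lies at x = -65, z = +2 mm from this point, and its front end stands 5 mm out of the case front
- buffer: red buffer plate at the back end of the inverter's channel, 56 wide x 16 high x 7 deep mm, on a damped spring of 8 N/mm with 4 mm travel towards the back; origin at the foot of its front face, in the channel's middle; axes as the inverter's
- inverter_edge (a point): middle of the inverter's front edge, on the channel floor (x = -85, z = 66 mm); axes as the inverter's
- breaker_a: two-pole circuit breaker module, white with blue toggles, 70 x 36 x 74 mm, stands loose between the two workpieces; origin under its centre; not to be disturbed
- breaker_b: the same kind of loose breaker module, near the left side; origin under its centre; not to be disturbed
- bulb_a: clear light bulb upright in a white ceramic holder, 72 mm across, 140 mm high, loose, left side; origin under its centre; not to be disturbed
- bulb_b: the same kind of bulb in its holder, right side; origin under its centre; not to be disturbed
- spool: loose solder spool, 52 mm across, 38 mm high, stands behind, in the middle; origin under its centre; not to be disturbed
- screwdriver: loose screwdriver with an orange handle, front right; origin under its centre; not to be disturbed
Things that resemble listed ones, but are neither listed nor needed, are in the scene too. Of the things shaped like the part that bears plate_center, the aluminium one is meant. Several things look just like the tray: the one meant starts farthest from the robot's base.

How it is judged (in metres and radians):
On the way, in this order (a step that is already met when the one before it is completed fails the run):
1. the plate lies flat, its front end 28 mm or more beyond the tray's front edge (x of plate_center in the frame of tray_edge between -0.002 and 0.037 m and z of plate_center in the frame of tray_edge between -0.002 and 0.006 m and angle between plate_center's own z axis and vertical below 0.06 rad), for 0.2 s.
2. the plate is lifted clear of the tray (z of plate_center in the frame of tray_edge above 0.025 m and contact force between plate and tray below 0.01 N), for 0.1 s.
3. the plate lies in the inverter's channel, let go, not yet home (z of plate_center in the frame of inverter_stop between -0.001 and 0.0045 m and x of plate_center in the frame of inverter_stop between -0.135 and -0.07 m and angle between plate_center's own z axis and vertical below 0.05 rad and contact force between the fingers and plate below 0.1 N), for 0.1 s.
4. the plate is pressed home against the red buffer with 6 N or more (contact force between plate and buffer above 6 N and x of plate_center in the frame of inverter_stop above -0.067 m and z of plate_center in the frame of inverter_stop below 0.0045 m), for 0.25 s.
At the end, for the whole second after the job is handed in: The plate lies flat in the inverter's channel, its rear end within 2 mm of just touching the buffer (centre 63 to 67 mm in front of it), within 6 mm of the channel's middle line, within 2 mm of lying on the floor and within 0.04 rad of level, at rest and released (x of plate_center in the frame of inverter_stop between -0.067 and -0.063 m and y of plate_center in the frame of inverter_stop between -0.006 and 0.006 m and z of plate_center in the frame of inverter_stop between -0.001 and 0.004 m and angle between plate_center's own z axis and vertical below 0.04 rad and angle between the x axis of plate_center and the x axis of inverter_stop, either way round below 0.09 rad and linear speed of plate below 0.01 m/s and contact force between each of the arm, the fingers and plate below 0.1 N).
It fails at once if the plate is pressed or knocked against the tray with more than 13 N (contact force between plate and tray above 13 N).
It fails at once if the plate is pressed or knocked against the inverter with more than 14 N (contact force between plate and inverter above 14 N).
It fails at once if the plate is dropped (its centre falls below 45 mm) (height (world z) of plate_center below 0.045 m).
It fails at once if a bystander is moved more than 20 mm (distance of any of breaker_a, breaker_b, bulb_a, bulb_b, spool, screwdriver from where it was at the start of the episode above 0.02 m).
It also fails if it takes over 72 s, if anything falls off the work surface, if the arm or the gripper's body presses on something with over 40 N, if the wrist force passes 120 N, or if a joint passes its speed limit or range.

## Working session

There is one attempt and no reset: what is moved stays moved. The work goes in short steps, Python scripts to look and compute and a tool call to move; the robot and the scene stay as the last step left them, time stands still between calls to the robot, and variables do not carry over. Pictures are saved under pics/ and viewed, and the job is handed in when it is done.

Besides the shell and the picture viewer there is one more tool, called after "Emit:" as name(argument=value, ...) on one line, values as JSON. apply_moves: Moves the arm, as the interface text tells. Its arguments: {"type":"object","properties":{"motion":{"type":"string"}},"required":["motion"]}

```bash
ls; mkdir -p pics
python3 - <<'E'
from rig import bot
import cv2
for n in("side","top"):
    im=bot.capture(n); cv2.imwrite(f"pics/{n}0.png",im[:,:,::-1])
    c=bot.get_calibration(n); print(n,c)
    for t in ("plate_center","tray","tray_edge","inverter","inverter_stop","buffer","inverter_edge","breaker_a","bulb_a","spool","screwdriver"):
        try: r=bot.find_in(t,n)
        except Exception as e: r=[]; print(t,e)
        print(t,[( [round(float(v),3) for v in d["point"]],round(float(d["p"]),2)) for d in r])
s=bot.read_state();print(s, bot.pinch_z)
E
```

```text
pics
side {'fx': 379.5109446199251, 'fy': 379.5109446199251, 'cx': 277.77908533341696, 'cy': 208.97887421414242, 'D': array([-0.05340222,  0.        ,  0.        ,  0.        ,  0.        ]), 'rvec': array([ 2.32933109, -0.36741236,  0.1611733 ]), 'tvec': array([-0.50535314,  0.16788327,  0.90267551])}
plate_center [([0.624, -0.189, 0.068], 0.76), ([0.667, -0.352, 0.008], 0.62)]
tray [([0.366, -0.149, 0.065], 0.93), ([0.608, -0.228, 0.059], 0.85)]
tray_edge [([0.366, -0.152, 0.067], 0.81), ([0.605, -0.228, 0.064], 0.8)]
inverter [([0.604, 0.126, 0.061], 0.84), ([0.609, -0.225, 0.068], 0.48), ([0.305, -0.405, 0.021], 0.19)]
inverter_stop [([0.606, 0.129, 0.068], 0.9)]
buffer [([0.644, 0.166, 0.083], 0.5)]
inverter_edge [([0.604, 0.126, 0.066], 0.63)]
breaker_a [([0.377, 0.405, 0.041], 0.82), ([0.469, -0.014, 0.054], 0.81)]
bulb_a [([0.476, -0.444, 0.113], 0.95), ([0.568, 0.448, 0.068], 0.67)]
spool [([0.749, -0.003, 0.038], 0.65)]
screwdriver [([0.307, -0.405, 0.024], 0.6)]
top {'fx': 388.1337869037561, 'fy': 388.1337869037561, 'cx': 279.8126723705473, 'cy': 209.80343863641951, 'D': a
[... 1007 characters left out ...]
69719e+01,  5.77044776e-04,
        6.76903284e+01, -1.02262965e+01]), 'qvel': array([ 0.05798915, -0.07019029, -0.04835582,  0.02281865,  0.00444527,
       -0.00031685]), 'tau': array([ 6.08507207e-05, -4.40018606e+01, -1.76986384e+01,  6.34532562e-02,
        5.03759854e-02, -1.67402033e-05]), 'position': array([0.18153933, 0.59802972, 0.22252979]), 'tcp_rot': array([[-9.56859819e-01,  2.90549973e-01, -3.14936830e-05],
       [ 2.90549974e-01,  9.56859818e-01, -4.10575616e-05],
       [ 1.82057663e-05, -4.84368197e-05, -9.99999999e-01]]), 'force': array([-0.35643364,  0.66297672,  0.33981189]), 'moment': array([ 0.02525623,  0.03906251, -0.01923162]), 'opening': 0.9981399313456796} 0.0187
```

View pics/side0.png

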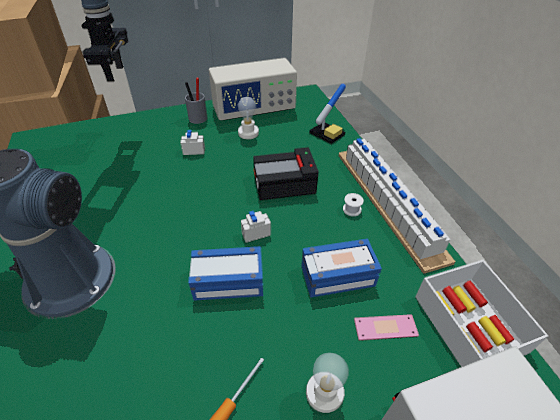

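View pics/top0.png

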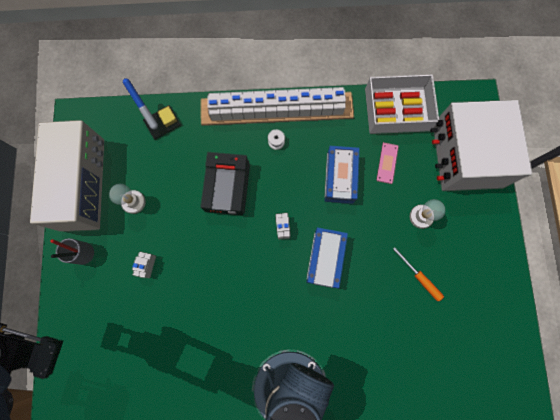

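Both pictures show the far tray with the plate at top (343,174), side (341,267). The inverter is at top (225,185), and the pink look-alike plate lies on the table at top (388,162). I'll zoom in to measure poses.

```bash
cat > h.py <<'E'
import numpy as np, cv2
from rig import bot
def ray(cam,px,z):
    c=bot.get_calibration(cam)
    K=np.array([[c["fx"],0,c["cx"]],[0,c["fy"],c["cy"]],[0,0,1]])
    u=cv2.undistortPoints(np.array(px,float).reshape(-1,1,2),K,c["D"]).reshape(-1,2)
    R=cv2.Rodrigues(c["rvec"])[0]; o=-R.T@c["tvec"]
    d=np.c_[u,np.ones(len(u))]@R
    z=np.broadcast_to(z,(len(u),))
    return o+d*((z-o[2])/d[:,2])[:,None]
def proj(cam,P):
    c=bot.get_calibration(cam)
    K=np.array([[c["fx"],0,c["cx"]],[0,c["fy"],c["cy"]],[0,0,1]])
    return cv2.projectPoints(np.array(P,float).reshape(-1,1,3),c["rvec"],c["tvec"],K,c["D"])[0].reshape(-1,2)
E
python3 - <<'E'
import cv2,numpy as np
a=cv2.imread("pics/top0.png"); b=cv2.imread("pics/side0.png")
f=lambda im,x,y,w,h,s:cv2.resize(im[y:y+h,x:x+w],None,fx=s,fy=s,interpolation=cv2.INTER_CUBIC)
cv2.imwrite("pics/zt.png",np.hstack([f(a,195,145,60,75,6),f(a,315,140,55,75,6)]))
cv2.imwrite("pics/zs.png",np.vstack([f(b,295,235,95,60,5)]))
cv2.imwrite("pics/zi.png",np.vstack([f(b,240,140,90,65,6)]))
E
```

```text
(no output)
```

View pics/zt.png

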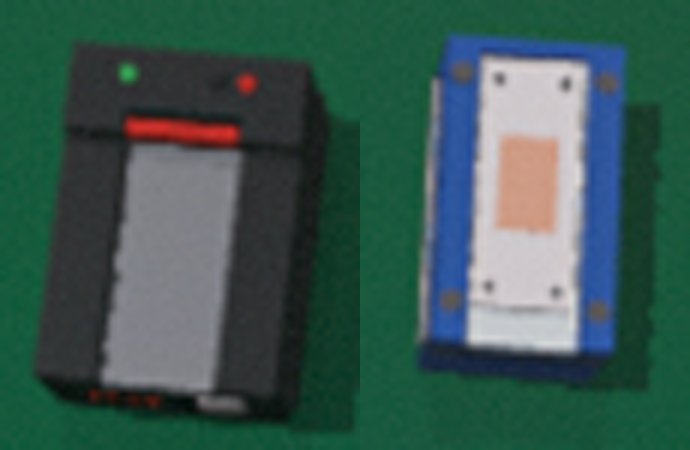

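View pics/zs.png

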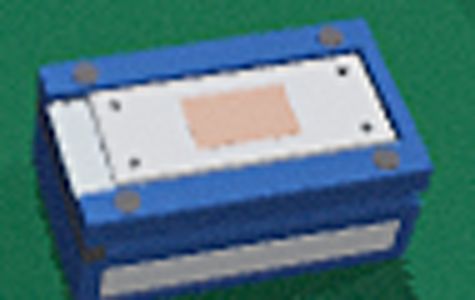

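View pics/zi.png

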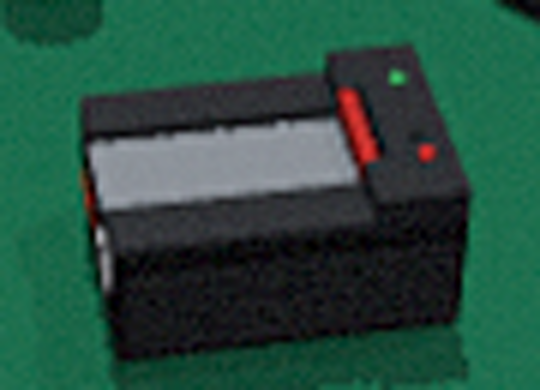

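```bash
cat > fit.py <<'E'
import numpy as np
from scipy.optimize import least_squares
from h import *
T=lambda p,s,ox,oy:[(p[0]+.5)/s-.5+ox,(p[1]+.5)/s-.5+oy]
tray=[("top",T((448-360,37),6,315,140),(80,45,70)),("top",T((626-360,45),6,315,140),(80,-45,70)),("top",T((613-360,352),6,315,140),(-80,-45,70)),
("side",T((40,66),5,295,235),(-80,45,70)),("side",T((365,20),5,295,235),(80,45,70)),("side",T((433,170),5,295,235),(80,-45,70)),("side",T((85,222),5,295,235),(-80,-45,70))]
inv=[("top",T((36,375),6,195,145),(-85,60,72)),("top",T((290,410),6,195,145),(-85,-60,72)),
("side",T((82,98),6,240,140),(-85,60,72)),("side",T((113,250),6,240,140),(-85,-60,72)),
("top",T((100,384),6,195,145),(-85,29,66)),("top",T((213,392),6,195,145),(-85,-29,66)),
]
for nm,d,x0 in(("tray",tray,(.61,-.19,-.05)),("inv",inv,(.6,.165,-.1))):
    def W(x,p):
        p=np.array(p)/1e3; c,s=np.cos(x[2]),np.sin(x[2]); return np.array([x[0]+c*p[0]-s*p[1],x[1]+s*p[0]+c*p[1],p[2]])
    f=lambda x:np.concatenate([proj(c,W(x,p))[0]-px for c,px,p in d])
    r=least_squares(f,x0,loss="soft_l1"); x=r.x
    print(nm,x,np.degrees(x[2])); print(np.round(f(x).reshape(-1,2),2).tolist())
E
python3 fit.py; python3 -c "
from h import *
for n in('top','side'):
  c=bot.get_calibration(n);print(n,-cv2.Rodrigues(c['rvec'])[0].T@c['tvec'])"
```

```text
tray [ 0.62170073 -0.18930934 -0.13230101] -7.58028943054809
[[0.16, -0.33], [-0.13, 0.71], [-0.38, 0.26], [-0.01, -0.03], [-0.07, -0.12], [0.13, -0.1], [0.37, 0.36]]
inv [ 0.60664517  0.16722434 -0.15559682] -8.915040855131258
[[0.02, -0.13], [-2.2, -1.65], [-0.08, 0.15], [-0.33, 0.75], [0.05, -0.1], [0.51, 0.64]]
top [0.27973228 0.00932286 1.19400749]
side [ 0.31407683 -0.65204635  0.75801119]
```

```bash
cat > ov.py <<'E'
from h import *
def W(x,p):
    p=np.array(p,float)/1e3; c,s=np.cos(x[2]),np.sin(x[2]); return np.c_[x[0]+c*p[:,0]-s*p[:,1],x[1]+s*p[:,0]+c*p[:,1],p[:,2]]
def rect(x0,x1,y0,y1,z): return [(x0,y0,z),(x1,y0,z),(x1,y1,z),(x0,y1,z),(x0,y0,z)]
def over(src,cam,x,shapes,box,s,out):
    im=cv2.imread(src); X,Y,w,h=box
    z=cv2.resize(im[Y:Y+h,X:X+w],None,fx=s,fy=s,interpolation=cv2.INTER_CUBIC)
    for sh,col in shapes:
        p=(proj(cam,W(x,sh))-[X,Y]+.5)*s-.5
        cv2.polylines(z,[np.round(p*8).astype(int)],False,col,1,cv2.LINE_AA,3)
    cv2.imwrite(out,z)
    return z
inv=[(rect(-85,85,-60,60,72),(0,255,255)),(rect(-85,40,-29,29,66),(255,255,0)),(rect(-85,85,-60,60,0),(255,0,255)),(rect(40,85,-60,60,84),(0,160,255)),(rect(40,85,-60,60,90),(0,255,0))]
tray=[(rect(-80,80,-45,45,70),(0,255,255)),(rect(-80,72,-28,28,64),(255,255,0)),(rect(-80,80,-45,45,0),(255,0,255))]
if __name__=="__main__":
    import sys
    I=[float(v) for v in sys.argv[1:4]];Tt=[float(v) for v in sys.argv[4:7]]
    a=over("pics/top0.png","top",I,inv,(195,145,62,78),6,"x.png"); b=over("pics/side0.png","side",I,inv,(240,140,85,78),5,"x.png")
    c=np.zeros((468,a.shape[1]+b.shape[1],3),np.uint8); c[:a.shape[0],:a.shape[1]]=a; c[:b.shape[0],a.shape[1]:]=b; cv2.imwrite("pics/oi.png",c)
    a=over("pics/top0.png","top",Tt,tray,(315,140,55,75),6,"x.png"); b=over("pics/side0.png","side",Tt,tray,(295,235,90,70),5,"x.png")
    c=np.zeros((468,a.shape[1]+b.shape[1],3),np.uint8); c[:a.shape[0],:a.shape[1]]=a; c[:b.shape[0],a.shape[1]:]=b; cv2.imwrite("pics/ot.png",c)
E
python3 ov.py 0.6066 0.1672 -0.1556 0.6217 -0.1893 -0.1323
```

```text
(no output)
```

View pics/oi.png

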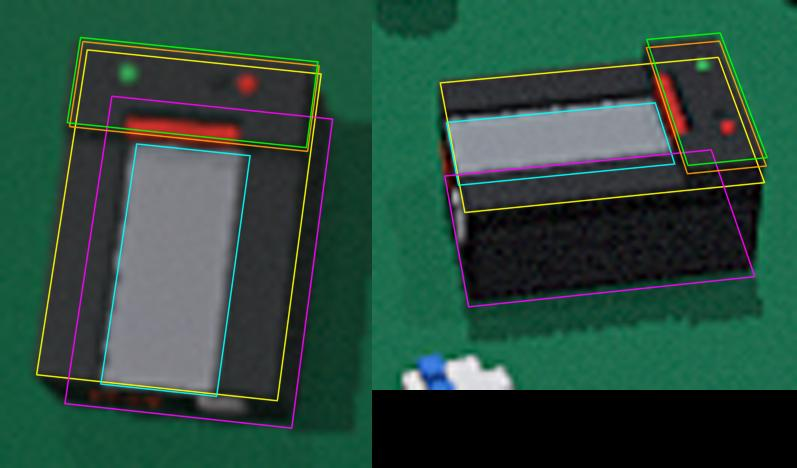

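View pics/ot.png

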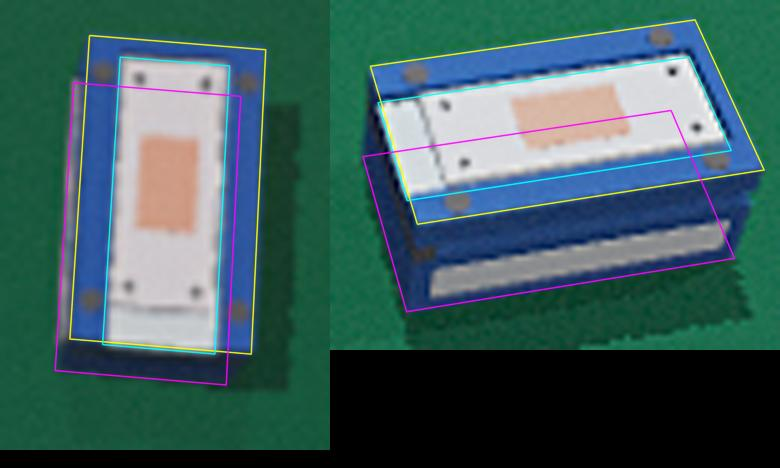

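```bash
cat > fit2.py <<'E'
from h import *; from ov import W
from scipy.optimize import least_squares
t=lambda x,y:("top",((x+.5)/6-.5+195,(y+.5)/6-.5+145))
s=lambda x,y:("side",((x+.5)/6-.5+240,(y+.5)/6-.5+140))
H=None
d=[(t(36,375),(-85,60,72)),(t(100,384),(-85,29,66)),(t(213,391),(-85,-29,66)),
(t(74,44),(85,60,H)),(t(312,62),(85,-60,H)),(t(305,148),(40,-60,H)),(t(65,127),(40,60,H)),
(s(82,98),(-85,60,72)),(s(113,250),(-85,-60,72)),(s(328,53),(40,60,H)),(s(412,45),(85,60,H)),(s(468,190),(85,-60,H)),(s(118,357),(-85,-60,0)),(s(460,322),(85,-60,0)),
(s(90,148),(-85,29,66)),(s(107,210),(-85,-29,72))]
def f(x): return np.concatenate([proj(c,W(x,[[p[0],p[1],x[3] if p[2] is None else p[2]]]))[0]-px for (c,px),p in d])
r=least_squares(f,(.606,.167,-.1,86),loss="soft_l1",x_scale=(.01,.01,.1,10));print(r.x,np.degrees(r.x[2]));print(np.round(f(r.x).reshape(-1,2),2).tolist())
E
python3 fit2.py
```

```text
[ 0.60748137  0.16961253 -0.13844408 83.88449088] -7.932261492990943
[[-0.35, 0.01], [-0.29, -0.13], [0.21, 0.45], [0.08, -0.42], [-0.15, -0.02], [-0.65, -0.11], [-0.39, -0.08], [-0.31, -0.04], [0.16, 0.45], [-0.24, 0.06], [0.3, -0.06], [0.95, 0.55], [0.06, 1.49], [-0.02, 0.61], [-0.19, -0.46], [-0.38, 0.05]]
```

```bash
python3 ov.py 0.6075 0.1690 -0.130 0.6217 -0.1890 -0.127
```

```text
(no output)
```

View pics/oi.png

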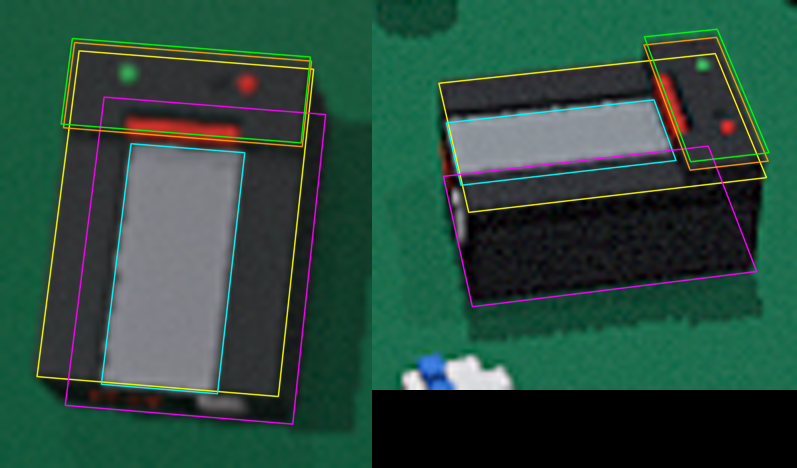

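View pics/ot.png

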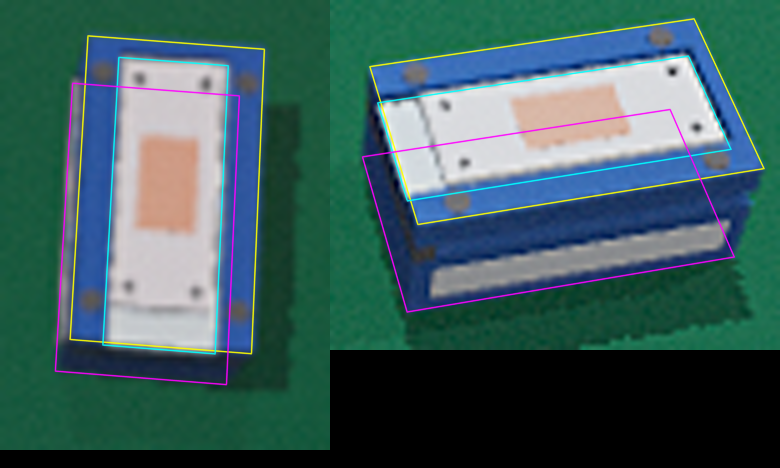

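```bash
cat >> h.py <<'E'
from scipy.spatial.transform import Rotation as Rn
TR=(0.6217,-0.189,-0.128); IN=(0.6075,0.1693,-0.133)
def wf(fr,x,y,z):
    c,s=np.cos(fr[2]),np.sin(fr[2]); return np.array([fr[0]+c*x-s*y,fr[1]+s*x+c*y,z])
def inf(fr,p):
    c,s=np.cos(fr[2]),np.sin(fr[2]); d=np.array(p[:2])-fr[:2]; return np.array([c*d[0]+s*d[1],-s*d[0]+c*d[1],p[2]])
def st(fr=TR):
    s=bot.read_state(); print("t",s["time_s"],"pos",s["position"].round(4),"F",s["force"].round(2),"op",round(s["opening"],3),"infr",inf(fr,s["position"]).round(4)); return s
def go(p,yaw):  # shift + turn in tool axes, tool x = -frame x
    s=bot.read_state(); R=np.array(s["tcp_rot"]); c,n=np.cos(yaw),np.sin(yaw)
    G=np.array([[-c,-n,0],[-n,c,0],[0,0,-1]]); 
    print("shift",(R.T@(np.array(p)-s["position"])).round(4),"turn",np.degrees(Rn.from_matrix(R.T@G).as_rotvec()).round(2))
E
python3 -c "
from h import *
st(); go(wf(TR,.048,0,.22),TR[2])"
```

```text
t 1.2 pos [0.1815 0.598  0.2225] F [-0.36  0.66  0.34] op 0.998 infr [-0.537   0.7244  0.2225]
shift [-0.6972 -0.6172  0.0025] turn [-0.   -0.   -9.56]
```

Emit:
apply_moves(motion="-0.040 -0.035 0 0 0 -1 0; -0.083 -0.074 0 0 0 -2 0; -0.127 -0.112 0 0 0 -3 0; -0.170 -0.151 0 0 0 -4 0; -0.214 -0.190 0 0 0 -5 0; -0.258 -0.229 0 0 0 -6 0; -0.301 -0.267 0 0 0 -7 0; -0.345 -0.306 0 0 0 -9.56 0")

```text
time_s: 2.2
position: [0.4238, 0.2034, 0.2229]
tcp_rot: [[-0.992, 0.126, 0.001], [0.126, 0.992, 0.0], [-0.001, 0.001, -1.0]]
force: [0.7, -0.1, -0.4]
opening: 0.17
```

```bash
python3 -c "
from h import *
st(); go(wf(TR,.048,0,.22),TR[2])"
```

```text
t 2.2 pos [0.4238 0.2034 0.2229] F [ 0.69 -0.08 -0.39] op 0.17 infr [-0.2463  0.364   0.2229]
shift [-0.2938 -0.3644  0.0031] turn [0.03 0.07 0.08]
```

Emit:
apply_moves(motion="-0.036 -0.045 0 0 0 0 0; -0.073 -0.091 0 0 0 0 0; -0.110 -0.136 0 0 0 0 0; -0.147 -0.182 0 0 0 0 0; -0.184 -0.228 0 0 0 0 0; -0.220 -0.273 0 0 0 0 0; -0.257 -0.319 0 0 0 0 0; -0.294 -0.364 0.003 0 0 0 0")

```text
time_s: 3.2
position: [0.669, -0.1955, 0.2199]
tcp_rot: [[-0.992, 0.128, 0.001], [0.128, 0.992, -0.0], [-0.001, -0.0, -1.0]]
force: [0.6, 0.3, 1.2]
opening: 0.005
```

```bash
python3 -c "
from h import *
st(); go(wf(TR,.048,0,.085),TR[2])"
```

```text
t 3.2 pos [ 0.669  -0.1955  0.2199] F [0.6  0.33 1.2 ] op 0.005 infr [ 0.0477 -0.0004  0.2199]
shift [-0.0002  0.0004  0.1349] turn [-0.    0.06 -0.02]
```

Emit:
apply_moves(motion="0 0 0.030 0 0 0 0; 0 0 0.060 0 0 0 0; 0 0 0.090 0 0 0 0; 0 0 0.115 0 0 0 0; 0 0 0.130 0 0 0 0; 0 0 0.140 0 0 0 0; 0 0 0.140 0 0 0 0; 0 0 0.140 0 0 0 0")

```text
time_s: 4.2
position: [0.6687, -0.1938, 0.0806]
tcp_rot: [[-0.992, 0.128, 0.002], [0.128, 0.992, -0.001], [-0.002, -0.001, -1.0]]
force: [1.5, -0.5, -0.9]
opening: 0.004
```

```bash
python3 -c "
from h import *
st()
a=bot.capture('top')[:,:,::-1];b=bot.capture('side')[:,:,::-1]
f=lambda im,x,y,w,h,s:cv2.resize(im[y:y+h,x:x+w],None,fx=s,fy=s,interpolation=cv2.INTER_CUBIC)
cv2.imwrite('pics/p1.png',np.hstack([f(a,310,130,65,85,5),f(b,290,215,95,85,5)]))
st()
"
```

```text
t 4.2 pos [ 0.6687 -0.1938  0.0806] F [ 1.46 -0.51 -0.86] op 0.004 infr [0.0472 0.0012 0.0806]
t 4.3 pos [ 0.6686 -0.1939  0.0807] F [ 0.21 -0.09  0.28] op 0.004 infr [0.0472 0.0012 0.0807]
```

View pics/p1.png

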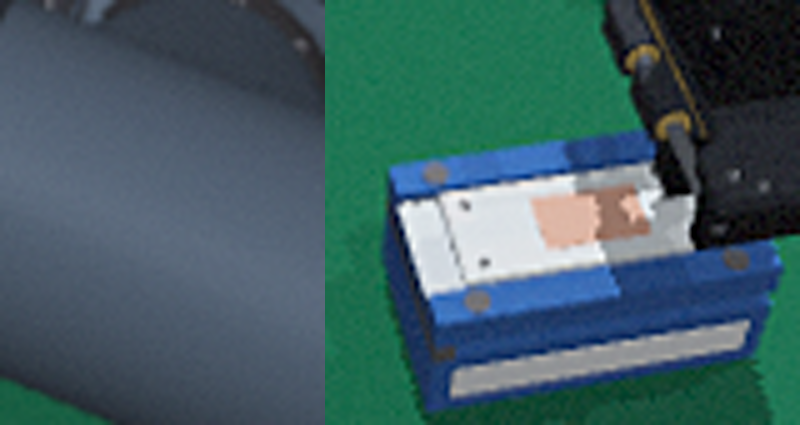

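Emit:
apply_moves(motion="0 0 0.004 0 0 0 0; 0 0 0.008 0 0 0 0; 0 0 0.010 0 0 0 0; 0 0 0.011 0 0 0 0; 0 0 0.0115 0 0 0 0; 0 0 0.012 0 0 0 0; 0 0 0.012 0 0 0 0; 0 0 0.012 0 0 0 0")

```text
time_s: 5.3
position: [0.6679, -0.1936, 0.0679]
tcp_rot: [[-0.992, 0.128, 0.0], [0.128, 0.992, -0.0], [-0.0, -0.0, -1.0]]
force: [-1.1, 0.8, 3.3]
opening: 0.003
```

```bash
python3 -c "
from h import *
st()"
```

```text
t 5.3 pos [ 0.6679 -0.1936  0.0679] F [-1.11  0.76  3.31] op 0.003 infr [0.0464 0.0014 0.0679]
```

Emit:
apply_moves(motion="0 0 0.0005 0 0 0 0; 0 0 0.0005 0 0 0 0; 0 0 0.0005 0 0 0 0; 0 0 0.0005 0 0 0 0; 0 0 0.0005 0 0 0 0; 0 0 0.0005 0 0 0 0; 0 0 0.0005 0 0 0 0; 0 0 0.0005 0 0 0 0")

```text
time_s: 6.3
position: [0.668, -0.1936, 0.0676]
tcp_rot: [[-0.992, 0.128, 0.0], [0.128, 0.992, -0.0], [-0.0, -0.0, -1.0]]
force: [-2.0, 0.7, 5.5]
opening: 0.004
```

```bash
python3 -c "
from h import *
st()
for i in range(3): bot.capture('side'); st()"
```

```text
t 6.3 pos [ 0.668  -0.1936  0.0676] F [-2.04  0.67  5.49] op 0.004 infr [0.0465 0.0014 0.0676]
t 6.35 pos [ 0.668  -0.1936  0.0675] F [-1.38  0.84  6.18] op 0.003 infr [0.0465 0.0014 0.0675]
t 6.4 pos [ 0.668  -0.1936  0.0676] F [-2.11  1.17  5.67] op 0.009 infr [0.0465 0.0014 0.0676]
t 6.45 pos [ 0.668  -0.1936  0.0676] F [-1.49  0.44  5.39] op 0.004 infr [0.0465 0.0014 0.0676]
```

Emit:
apply_moves(motion="0.001 0 0 0 0 0 0; 0.003 0 0 0 0 0 0; 0.005 0 -0.0001 0 0 0 0; 0.007 0 -0.0001 0 0 0 0; 0.009 0 -0.0002 0 0 0 0; 0.011 0 -0.0002 0 0 0 0; 0.012 0 -0.0002 0 0 0 0; 0.012 0 -0.0002 0 0 0 0")

```text
time_s: 7.45
position: [0.6568, -0.1926, 0.0678]
tcp_rot: [[-0.992, 0.128, 0.002], [0.128, 0.992, -0.001], [-0.002, -0.001, -1.0]]
force: [2.9, -0.2, 5.8]
opening: 0.002
```

```bash
cat > snap.py <<'E'
from h import *
import sys
n=sys.argv[1]; fr=TR if len(sys.argv)<3 or sys.argv[2]=="T" else IN
st(fr)
b=bot.capture('side')[:,:,::-1]
st(fr)
f=lambda im,x,y,w,h,s:cv2.resize(im[y:y+h,x:x+w],None,fx=s,fy=s,interpolation=cv2.INTER_CUBIC)
if fr is TR: cv2.imwrite(f'pics/{n}.png',f(b,270,210,120,90,6))
else: cv2.imwrite(f'pics/{n}.png',f(b,215,120,120,95,6))
E
python3 snap.py p2
```

```text
t 7.45 pos [ 0.6568 -0.1926  0.0678] F [ 2.93 -0.23  5.76] op 0.002 infr [0.0353 0.0009 0.0678]
t 7.5 pos [ 0.6568 -0.1926  0.0679] F [ 1.87 -0.49  5.11] op 0.002 infr [0.0353 0.0009 0.0679]
```

View pics/p2.png

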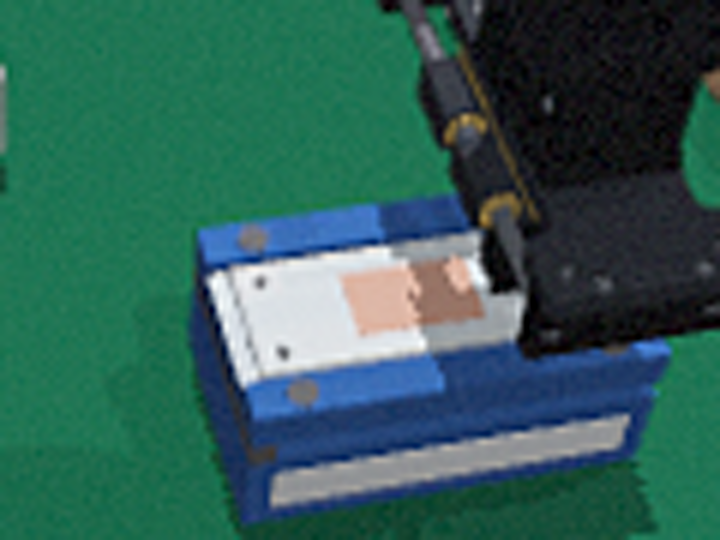

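The plate's front edge (zoom ~235–255, 290–375) has moved forward, so it is dragging without slip at about 5.5 N. I'll continue.

Emit:
apply_moves(motion="0.002 0 0 0 0 0 0; 0.004 0 -0.0001 0 0 0 0; 0.007 0 -0.0001 0 0 0 0; 0.010 0 -0.0002 0 0 0 0; 0.012 0 -0.0002 0 0 0 0; 0.014 0 -0.0002 0 0 0 0; 0.015 0 -0.0002 0 0 0 0; 0.015 0 -0.0002 0 0 0 0")

```text
time_s: 8.5
position: [0.6419, -0.1907, 0.068]
tcp_rot: [[-0.992, 0.128, 0.002], [0.128, 0.992, -0.001], [-0.002, -0.001, -1.0]]
force: [1.8, 0.1, 6.5]
opening: 0.004
```

```bash
python3 snap.py p3
```

```text
t 8.5 pos [ 0.6419 -0.1907  0.068 ] F [1.78 0.12 6.46] op 0.004 infr [0.0203 0.0009 0.068 ]
t 8.55 pos [ 0.6419 -0.1907  0.068 ] F [ 1.99 -0.05  4.71] op 0.003 infr [0.0203 0.0009 0.068 ]
```

Emit:
apply_moves(motion="0.002 0 0 0 0 0 0; 0.004 0 -0.0001 0 0 0 0; 0.006 0 -0.0001 0 0 0 0; 0.008 0 -0.0001 0 0 0 0; 0.010 0 -0.0002 0 0 0 0; 0.012 0 -0.0002 0 0 0 0; 0.014 0 -0.0002 0 0 0 0; 0.014 0 -0.0002 0 0 0 0")

```text
time_s: 9.55
position: [0.6279, -0.1888, 0.0682]
tcp_rot: [[-0.992, 0.128, 0.002], [0.128, 0.992, -0.001], [-0.002, -0.001, -1.0]]
force: [2.0, 0.7, 4.8]
opening: 0.003
```

```bash
python3 snap.py p4
```

```text
t 9.55 pos [ 0.6279 -0.1888  0.0682] F [2.04 0.66 4.81] op 0.003 infr [0.0061 0.001  0.0682]
t 9.6 pos [ 0.6279 -0.1888  0.0682] F [ 0.36 -0.47  5.83] op 0.004 infr [0.0061 0.001  0.0682]
```

View pics/p4.png

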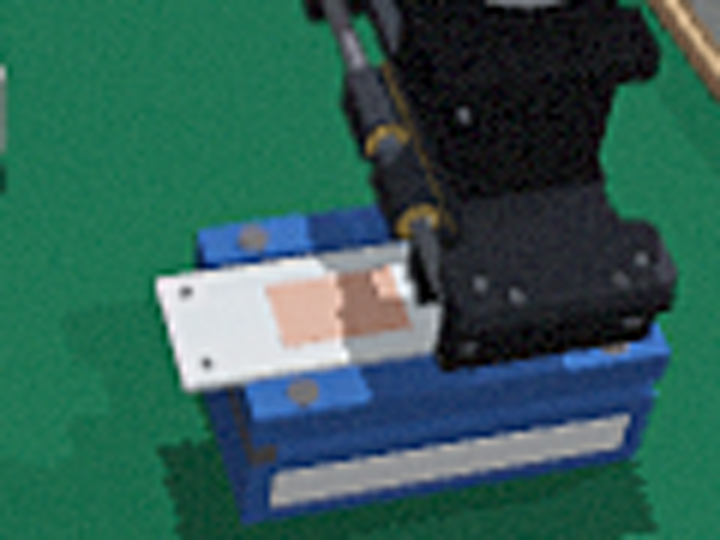

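The plate now overhangs about 20 mm (front corners at zoom (160,280) and (188,388)). About 19 mm more is needed.

Emit:
apply_moves(motion="0.001 0 0 0 0 0 0; 0.003 0 0 0 0 0 0; 0.005 0 -0.0001 0 0 0 0; 0.007 0 -0.0001 0 0 0 0; 0.008 0 -0.0001 0 0 0 0; 0.009 0 -0.0001 0 0 0 0; 0.010 0 -0.0001 0 0 0 0; 0.010 0 -0.0001 0 0 0 0")

```text
time_s: 10.6
position: [0.6181, -0.1876, 0.0683]
tcp_rot: [[-0.992, 0.128, 0.002], [0.128, 0.992, -0.001], [-0.002, -0.001, -1.0]]
force: [2.0, -0.8, 4.9]
opening: 0.005
```

```bash
python3 snap.py p5
```

```text
t 10.6 pos [ 0.6181 -0.1876  0.0683] F [ 1.95 -0.75  4.91] op 0.005 infr [-0.0037  0.0009  0.0683]
t 10.65 pos [ 0.6181 -0.1876  0.0683] F [ 1.13 -0.57  5.5 ] op 0.007 infr [-0.0037  0.0009  0.0683]
```

Emit:
apply_moves(motion="0.001 0 0 0 0 0 0; 0.003 0 0 0 0 0 0; 0.005 0 -0.0001 0 0 0 0; 0.007 0 -0.0001 0 0 0 0; 0.009 0 -0.0001 0 0 0 0; 0.010 0 -0.0001 0 0 0 0; 0.011 0 -0.0001 0 0 0 0; 0.011 0 -0.0001 0 0 0 0")

```text
time_s: 11.65
position: [0.6072, -0.1862, 0.0683]
tcp_rot: [[-0.992, 0.128, 0.002], [0.128, 0.992, -0.001], [-0.002, -0.001, -1.0]]
force: [2.1, -0.4, 5.3]
opening: 0.006
```

```bash
python3 snap.py p6
```

```text
t 11.65 pos [ 0.6072 -0.1862  0.0683] F [ 2.14 -0.35  5.32] op 0.006 infr [-0.0148  0.0009  0.0683]
t 11.7 pos [ 0.6072 -0.1862  0.0683] F [2.39 0.63 5.47] op 0.004 infr [-0.0147  0.0009  0.0683]
```

View pics/p6.png

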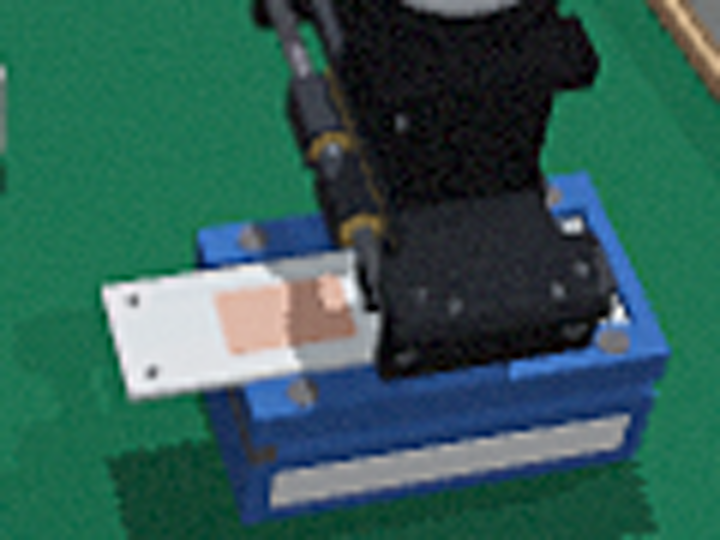

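```bash
python3 -c "
from h import *
t=lambda x,y:((x+.5)/6-.5+270,(y+.5)/6-.5+210)
for p in ray('side',[t(104,287),t(130,393)],.068): print(inf(TR,p).round(4))"
```

```text
[-0.1212  0.0254  0.068 ]
[-0.1217 -0.0243  0.068 ]
```

The plate overhangs 41.5 mm (front corners measured at tray x = -0.1215, y = ±0.025), so its centre is about 23.5 mm behind the edge. Next: lift, open, and move over the overhang.

Emit:
apply_moves(motion="0 0 -0.002 0 0 0 0; 0 0 -0.010 0 0 0 0; 0 0 -0.025 0 0 0 0; 0 0 -0.042 0 0 0 0; 0.022 0 -0.042 0 0 0 0.087; 0.046 0 -0.042 0 0 0 0.087; 0.070 0 -0.042 0 0 0 0.087; 0.087 0.001 -0.042 0 0 0 0.087")

```text
time_s: 12.7
position: [0.5195, -0.1735, 0.1111]
tcp_rot: [[-0.992, 0.128, 0.001], [0.128, 0.992, -0.001], [-0.001, -0.0, -1.0]]
force: [-0.1, 0.5, 0.7]
opening: 0.376
```

```bash
python3 snap.py p7; python3 -c "
from h import *
go(wf(TR,-.102,.0005,.0473),TR[2])"
```

```text
t 12.7 pos [ 0.5195 -0.1735  0.1111] F [-0.11  0.46  0.67] op 0.376 infr [-0.1033  0.0023  0.1111]
t 12.75 pos [ 0.517  -0.1724  0.1108] F [-1.69  1.11 -0.28] op 0.42 infr [-0.106   0.0031  0.1108]
shift [-0.0042 -0.0027  0.0635] turn [ 0.05 -0.19  0.  ]
```

View pics/p7.png

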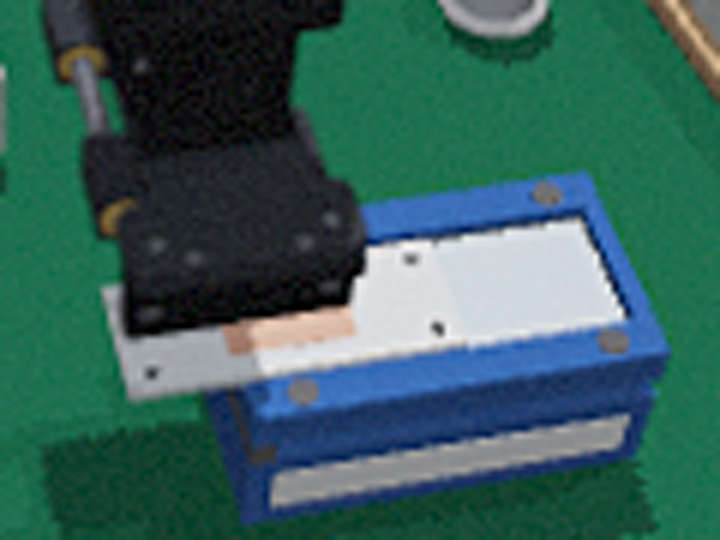

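Emit:
apply_moves(motion="0 0 0 0 0 0 0.087; 0 0 0 0 0 0 0.087; 0 0 0 0 0 0 0.087; 0 0 0 0 0 0 0.087; 0 0 0 0 0 0 0.087; 0 0 0 0 0 0 0.087; 0 0 0 0 0 0 0.087; 0 0 0 0 0 0 0.087")

```text
time_s: 13.75
position: [0.5202, -0.1736, 0.1098]
tcp_rot: [[-0.992, 0.128, -0.0], [0.128, 0.992, 0.0], [0.0, 0.0, -1.0]]
force: [0.6, -0.0, 0.3]
opening: 0.998
```

```bash
python3 -c "
from h import *
st();go(wf(TR,-.102,.0005,.0473),TR[2])"
```

```text
t 13.75 pos [ 0.5202 -0.1736  0.1098] F [ 0.62 -0.02  0.3 ] op 0.998 infr [-0.1026  0.0024  0.1098]
shift [-0.0006 -0.0019  0.0625] turn [ 0.   -0.01 -0.  ]
```

Emit:
apply_moves(motion="0 -0.002 0.010 0 0 0 0.087; 0 -0.002 0.022 0 0 0 0.087; 0 -0.002 0.034 0 0 0 0.087; 0 -0.002 0.045 0 0 0 0.087; 0 -0.002 0.054 0 0 0 0.087; 0 -0.002 0.060 0 0 0 0.087; 0 -0.002 0.0625 0 0 0 0.087; 0 -0.002 0.0625 0 0 0 0.087")

```text
time_s: 14.75
position: [0.5201, -0.1756, 0.0474]
tcp_rot: [[-0.992, 0.128, 0.0], [0.128, 0.992, -0.0], [-0.0, -0.0, -1.0]]
force: [0.9, -0.6, -0.9]
opening: 1.0
```

```bash
python3 snap.py p8
```

```text
t 14.75 pos [ 0.5201 -0.1756  0.0474] F [ 0.89 -0.65 -0.87] op 1.0 infr [-0.1025  0.0003  0.0474]
t 14.8 pos [ 0.5202 -0.1756  0.0476] F [0.57 0.13 0.71] op 1.002 infr [-0.1024  0.0003  0.0476]
```

View pics/p8.png

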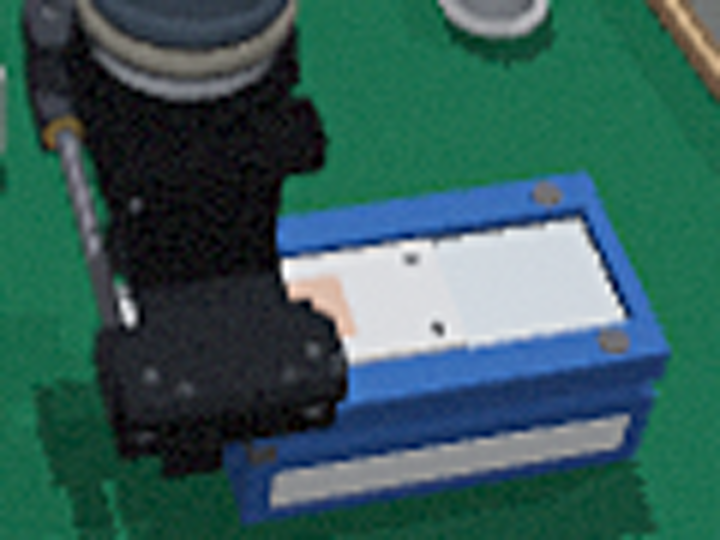

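Emit:
apply_moves(motion="0 0 0 0 0 0 0.056; 0 0 0 0 0 0 0.056; 0 0 0 0 0 0 0.056; 0 0 0 0 0 0 0.052; 0 0 0 0 0 0 0.049; 0 0 0 0 0 0 0.045; 0 0 0 0 0 0 0.040; 0 0 0 0 0 0 0.040")

```text
time_s: 15.8
position: [0.52, -0.1756, 0.0474]
tcp_rot: [[-0.992, 0.128, 0.0], [0.128, 0.992, -0.0], [-0.0, -0.0, -1.0]]
force: [-1.0, 0.2, 0.7]
opening: 0.564
```

```bash
python3 snap.py p9
```

```text
t 15.8 pos [ 0.52   -0.1756  0.0474] F [-0.98  0.17  0.71] op 0.564 infr [-0.1026  0.0004  0.0474]
t 15.85 pos [ 0.52   -0.1755  0.0473] F [0.81 0.39 0.8 ] op 0.564 infr [-0.1026  0.0004  0.0473]
```

Emit:
apply_moves(motion="0 0 -0.002 0 0 0 0.040; 0 0 -0.006 0 0 0 0.040; 0 0 -0.014 0 0 0 0.040; 0 0 -0.024 0 0 0 0.040; 0 0 -0.036 0 0 0 0.040; 0 0 -0.050 0 0 0 0.040; 0 0 -0.062 0 0 0 0.040; 0 0 -0.070 0 0 0 0.040")

```text
time_s: 16.85
position: [0.5203, -0.1757, 0.1185]
tcp_rot: [[-0.992, 0.128, 0.001], [0.128, 0.992, -0.001], [-0.001, -0.0, -1.0]]
force: [-0.1, 1.0, -0.4]
opening: 0.564
```

```bash
python3 snap.py p10
```

```text
t 16.85 pos [ 0.5203 -0.1757  0.1185] F [-0.07  1.   -0.41] op 0.564 infr [-0.1023  0.0003  0.1185]
t 16.9 pos [ 0.5207 -0.1759  0.1192] F [-0.9  0.5 -0.8] op 0.561 infr [-1.018e-01  1.000e-04  1.192e-01]
```

View pics/p10.png

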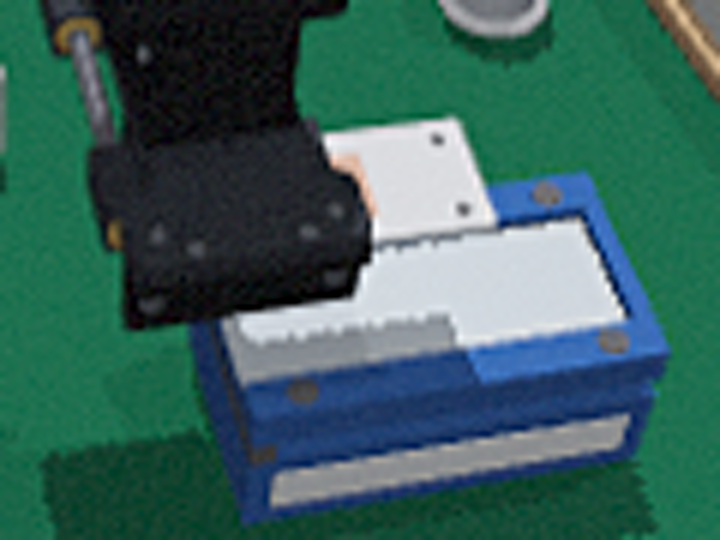

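```bash
python3 -c "
from h import *
t=lambda x,y:((x+.5)/6-.5+270,(y+.5)/6-.5+210)
for z in(.129,.134,.139):
  for p in ray('side',[t(461,118),t(498,222)],z): print(z,inf(TR,p).round(4))
s=st(IN)
# target: plate centre 21mm inside inverter edge -> inv x -85+21=-64 ; grip offset tray: grip -.1025 vs centre -.0565 => -46
go(wf(IN,-.064-.046,0,.119),IN[2])"
```

```text
0.129 [0.015  0.0325 0.129 ]
0.129 [ 0.0124 -0.0181  0.129 ]
0.134 [0.0129 0.0282 0.134 ]
0.134 [ 0.0104 -0.0219  0.134 ]
0.139 [0.0109 0.024  0.139 ]
0.139 [ 0.0083 -0.0257  0.139 ]
t 16.9 pos [ 0.5207 -0.1759  0.1192] F [-0.9  0.5 -0.8] op 0.561 infr [-0.0403 -0.3537  0.1192]
shift [ 0.0679  0.354  -0.0004] turn [-0.06  0.13  0.3 ]
```

Emit:
apply_moves(motion="0.002 0.010 0 0 0 0.3 0.040; 0.006 0.030 0 0 0 0.3 0.040; 0.012 0.060 0 0 0 0.3 0.040; 0.020 0.100 0 0 0 0.3 0.040; 0.028 0.140 0 0 0 0.3 0.040; 0.036 0.180 0 0 0 0.3 0.040; 0.044 0.220 0 0 0 0.3 0.040; 0.051 0.260 0 0 0 0.3 0.040")

```text
time_s: 17.9
position: [0.5009, 0.0915, 0.1168]
tcp_rot: [[-0.991, 0.132, -0.002], [0.132, 0.991, 0.0], [0.002, 0.0, -1.0]]
force: [-0.0, 0.3, -0.2]
opening: 0.566
```

Emit:
apply_moves(motion="0.008 0.035 0 0 0 0 0.040; 0.012 0.060 0 0 0 0 0.040; 0.015 0.080 0 0 0 0 0.040; 0.017 0.090 0 0 0 0 0.040; 0.017 0.094 0 0 0 0 0.040; 0.017 0.094 0 0 0 0 0.040; 0.017 0.094 0 0 0 0 0.040; 0.017 0.094 0 0 0 0 0.040")

```text
time_s: 18.9
position: [0.4983, 0.1837, 0.1173]
tcp_rot: [[-0.991, 0.134, -0.0], [0.134, 0.991, -0.0], [0.0, -0.0, -1.0]]
force: [0.0, -0.2, -1.3]
opening: 0.566
```

```bash
python3 snap.py q1 I; python3 -c "
from h import *
go(wf(IN,-.11,0,.0573),IN[2])"
```

```text
t 18.9 pos [0.4983 0.1837 0.1173] F [ 0.   -0.19 -1.35] op 0.566 infr [-0.1101 -0.0002  0.1173]
t 18.95 pos [0.4983 0.1837 0.1173] F [ 0.46  0.76 -2.26] op 0.567 infr [-0.1101 -0.0002  0.1173]
shift [-0.0001  0.0002  0.06  ] turn [-0.   -0.   -0.07]
```

View pics/q1.png

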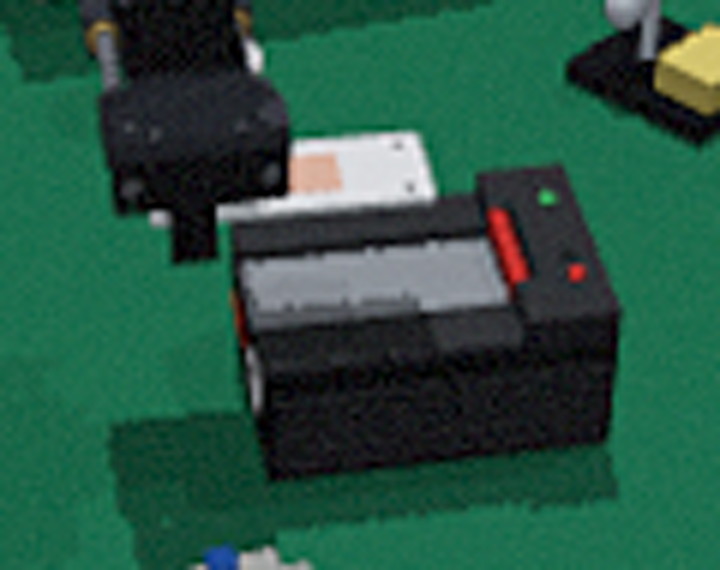

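Emit:
apply_moves(motion="0 0 0.008 0 0 0 0.040; 0 0 0.020 0 0 0 0.040; 0 0 0.032 0 0 0 0.040; 0 0 0.043 0 0 0 0.040; 0 0 0.051 0 0 0 0.040; 0 0 0.056 0 0 0 0.040; 0 0 0.058 0 0 0 0.040; 0 0 0.058 0 0 0 0.040")

```text
time_s: 19.95
position: [0.4984, 0.1843, 0.0594]
tcp_rot: [[-0.991, 0.133, 0.0], [0.133, 0.991, 0.0], [-0.0, 0.0, -1.0]]
force: [0.3, 0.0, -0.5]
opening: 0.568
```

```bash
python3 snap.py q2 I; python3 -c "
from h import *
a=bot.capture('top')[:,:,::-1]
cv2.imwrite('pics/q2t.png',cv2.resize(a[140:225,185:265],None,fx=6,fy=6,interpolation=cv2.INTER_CUBIC))"
```

```text
t 19.95 pos [0.4984 0.1843 0.0594] F [ 0.33  0.02 -0.52] op 0.568 infr [-0.1102  0.0004  0.0594]
t 20.0 pos [0.4984 0.1843 0.0596] F [-0.13  0.05 -0.99] op 0.565 infr [-0.1101  0.0004  0.0596]
```

View pics/q2.png

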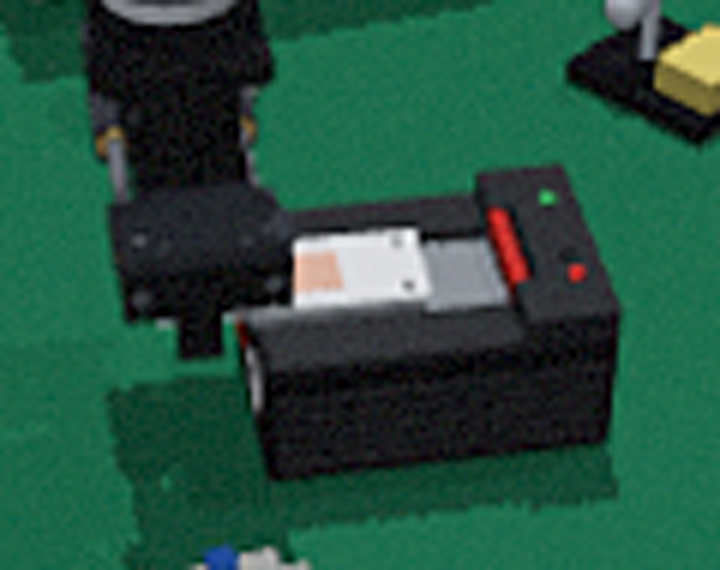

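View pics/q2t.png

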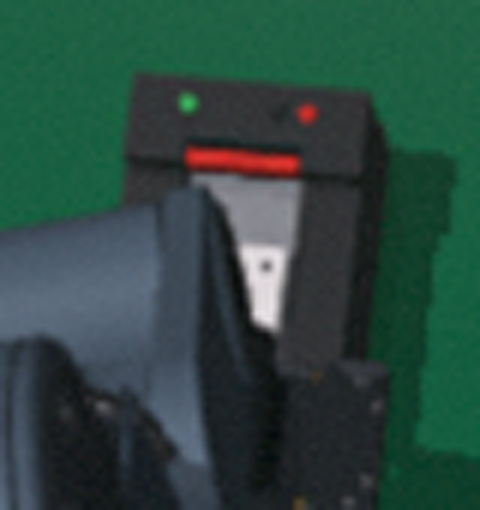

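Emit:
apply_moves(motion="0 0 0.002 0 0 0 0.040; 0 0 0.004 0 0 0 0.040; 0 0 0.006 0 0 0 0.040; 0 0 0.0075 0 0 0 0.040; 0 0 0.0085 0 0 0 0.040; 0 0 0.009 0 0 0 0.040; 0 0 0.009 0 0 0 0.040; 0 0 0.009 0 0 0 0.040")

```text
time_s: 21.05
position: [0.4983, 0.1843, 0.0504]
tcp_rot: [[-0.991, 0.133, 0.0], [0.133, 0.991, 0.0], [-0.0, 0.0, -1.0]]
force: [-0.9, 0.8, -1.1]
opening: 0.565
```

```bash
python3 snap.py q3 I
```

```text
t 21.05 pos [0.4983 0.1843 0.0504] F [-0.89  0.76 -1.1 ] op 0.565 infr [-0.1103  0.0004  0.0504]
t 21.1 pos [0.4983 0.1843 0.0504] F [ 0.01 -0.45 -0.74] op 0.567 infr [-0.1103  0.0004  0.0504]
```

View pics/q3.png

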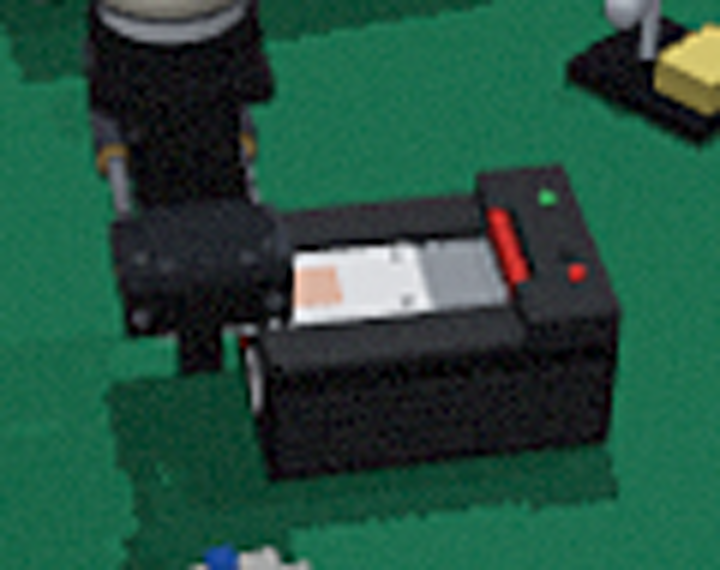

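Emit:
apply_moves(motion="0 0 0.0003 0 0 0 0.040; 0 0 0.0006 0 0 0 0.040; 0 0 0.0008 0 0 0 0.040; 0 0 0.0008 0 0 0 0.040; 0 0 0.0008 0 0 0 0.040; 0 0 0.0008 0 0 0 0.040; 0 0 0.0008 0 0 0 0.040; 0 0 0.0008 0 0 0 0.040")

```text
time_s: 22.1
position: [0.4983, 0.1843, 0.0496]
tcp_rot: [[-0.991, 0.133, 0.0], [0.133, 0.991, 0.0], [-0.0, 0.0, -1.0]]
force: [0.5, 1.1, 0.1]
opening: 0.567
```

```bash
python3 -c "
from h import *
st(IN)
for i in range(3): bot.capture('side'); st(IN)"
```

```text
t 22.1 pos [0.4983 0.1843 0.0496] F [0.45 1.15 0.08] op 0.567 infr [-0.1102  0.0004  0.0496]
t 22.15 pos [0.4983 0.1843 0.0496] F [ 0.7  -0.27 -0.39] op 0.567 infr [-0.1103  0.0004  0.0496]
t 22.2 pos [0.4983 0.1843 0.0496] F [-0.36  0.28 -1.89] op 0.567 infr [-0.1103  0.0004  0.0496]
t 22.25 pos [0.4982 0.1843 0.0495] F [ 0.21 -0.8   0.65] op 0.562 infr [-0.1103  0.0003  0.0495]
```

Emit:
apply_moves(motion="0 0 0.0001 0 0 0 0.040; 0 0 0.0002 0 0 0 0.040; 0 0 0.0003 0 0 0 0.040; 0 0 0.0003 0 0 0 0.040; 0 0 0.0003 0 0 0 0.040; 0 0 0.0003 0 0 0 0.040; 0 0 0.0003 0 0 0 0.040; 0 0 0.0003 0 0 0 0.040")

```text
time_s: 23.25
position: [0.4983, 0.1843, 0.0493]
tcp_rot: [[-0.991, 0.133, 0.0], [0.133, 0.991, 0.0], [-0.0, 0.0, -1.0]]
force: [-0.4, 0.5, 1.0]
opening: 0.567
```

```bash
python3 -c "
from h import *
st(IN)
for i in range(3): bot.capture('side'); st(IN)"
```

```text
t 23.25 pos [0.4983 0.1843 0.0493] F [-0.41  0.46  0.96] op 0.567 infr [-0.1103  0.0004  0.0493]
t 23.3 pos [0.4982 0.1843 0.0493] F [-0.83 -0.16  1.  ] op 0.564 infr [-0.1103  0.0004  0.0493]
t 23.35 pos [0.4982 0.1843 0.0493] F [-1.5  -0.11 -0.  ] op 0.57 infr [-0.1103  0.0004  0.0493]
t 23.4 pos [0.4982 0.1843 0.0493] F [-0.03  0.03  2.03] op 0.566 infr [-0.1103  0.0003  0.0493]
```

Force went from about -0.5 to +1 N, so the plate is touching the floor. I'll release it.

Emit:
apply_moves(motion="0 0 0 0 0 0 0.052; 0 0 0 0 0 0 0.056; 0 0 0 0 0 0 0.062; 0 0 0 0 0 0 0.070; 0 0 0 0 0 0 0.080; 0 0 0 0 0 0 0.087; 0 0 0 0 0 0 0.087; 0 0 0 0 0 0 0.087")

```text
time_s: 24.4
position: [0.4982, 0.1843, 0.0492]
tcp_rot: [[-0.991, 0.133, -0.0], [0.133, 0.991, -0.0], [0.0, -0.0, -1.0]]
force: [0.9, 0.3, -0.3]
opening: 0.994
```

```bash
python3 snap.py q4 I
```

```text
t 24.4 pos [0.4982 0.1843 0.0492] F [ 0.93  0.27 -0.26] op 0.994 infr [-0.1103  0.0003  0.0492]
t 24.45 pos [0.4982 0.1843 0.0492] F [ 0.31  0.38 -0.44] op 0.997 infr [-0.1103  0.0004  0.0492]
```

View pics/q4.png

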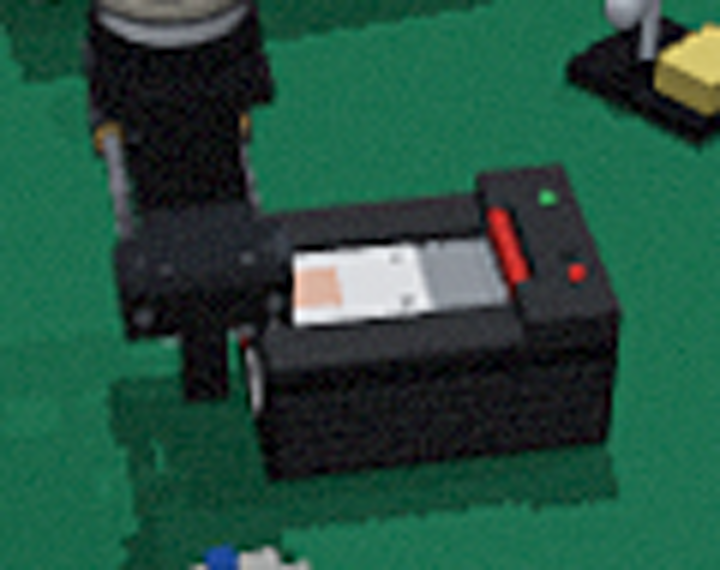

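Emit:
apply_moves(motion="0 0 -0.005 0 0 0 0.087; 0 0 -0.015 0 0 0 0.087; 0 0 -0.030 0 0 0 0.087; 0 0 -0.042 0 0 0 0.087; 0.010 0 -0.045 0 0 0 0; 0.025 0 -0.045 0 0 0 0; 0.040 0 -0.045 0 0 0 0; 0.045 0 -0.045 0 0 0 0")

```text
time_s: 25.45
position: [0.4511, 0.1903, 0.0938]
tcp_rot: [[-0.991, 0.132, -0.003], [0.132, 0.991, -0.0], [0.003, -0.001, -1.0]]
force: [-0.1, -0.8, -0.4]
opening: 0.627
```

```bash
python3 snap.py q5 I;  python3 -c "
from h import *
go(wf(IN,-.155,0,.063),IN[2])
a=bot.capture('top')[:,:,::-1]
cv2.imwrite('pics/q5t.png',cv2.resize(a[140:240,180:270],None,fx=6,fy=6,interpolation=cv2.INTER_CUBIC))"
```

```text
t 25.45 pos [0.4511 0.1903 0.0938] F [-0.14 -0.8  -0.39] op 0.627 infr [-1.578e-01  1.000e-04  9.380e-02]
t 25.5 pos [0.4513 0.1904 0.0939] F [-0.55  0.32  0.66] op 0.583 infr [-0.1577  0.0002  0.0939]
shift [-0.0027 -0.0001  0.0309] turn [-0.04 -0.15  0.03]
```

View pics/q5.png

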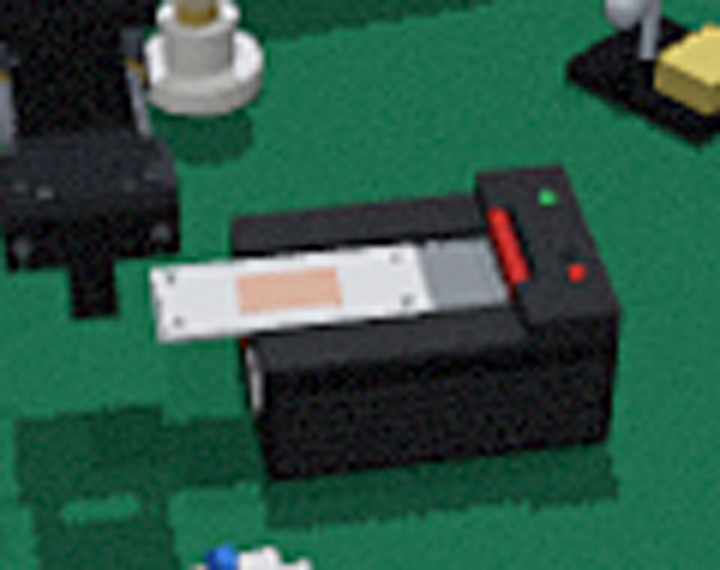

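View pics/q5t.png

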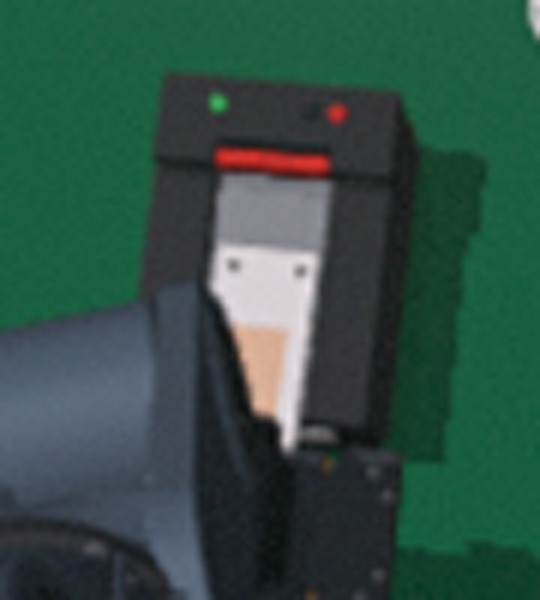

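The plate lies in the channel and is released. Its front corners are at zoom (151,269) and (160,337) and its rear near (418,245)/(432,308).

```bash
python3 -c "
from h import *
t=lambda x,y:((x+.5)/6-.5+215,(y+.5)/6-.5+120)
for p in ray('side',[t(151,269),t(160,337),t(418,245),t(432,308)],.070): print(inf(IN,p).round(4))
st(IN)"
```

```text
[-0.128   0.0292  0.07  ]
[-0.1295 -0.0229  0.07  ]
[0.0037 0.0253 0.07  ]
[ 0.0008 -0.0241  0.07  ]
t 25.55 pos [0.4525 0.1904 0.094 ] F [ 0.22 -0.18  0.  ] op 0.539 infr [-0.1564  0.0003  0.094 ]
```

Emit:
apply_moves(motion="0 0 0 0 0 0 0; 0 0 0 0 0 0 0; 0 0 0.004 0 0 0 0; 0 0 0.012 0 0 0 0; 0 0 0.020 0 0 0 0; 0 0 0.027 0 0 0 0; 0 0 0.031 0 0 0 0; 0 0 0.031 0 0 0 0")

```text
time_s: 26.55
position: [0.4534, 0.1902, 0.0628]
tcp_rot: [[-0.991, 0.133, -0.001], [0.133, 0.991, -0.0], [0.001, -0.0, -1.0]]
force: [-0.2, 0.3, 0.3]
opening: 0.006
```

```bash
python3 snap.py q6 I
```

```text
t 26.55 pos [0.4534 0.1902 0.0628] F [-0.16  0.34  0.29] op 0.006 infr [-0.1555  0.0003  0.0628]
t 26.6 pos [0.4536 0.1902 0.0631] F [ 0.36 -0.37 -0.12] op 0.002 infr [-0.1554  0.0003  0.0631]
```

View pics/q6.png

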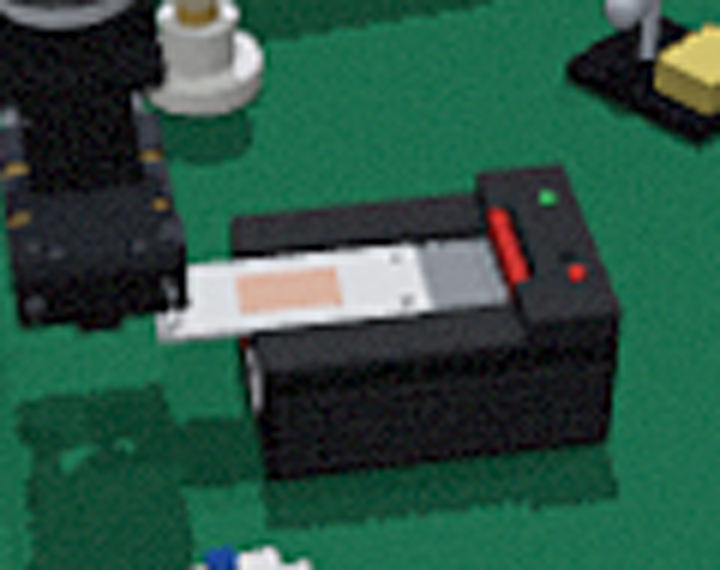

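Emit:
apply_moves(motion="-0.004 0 0 0 0 0 0; -0.008 0 0 0 0 0 0; -0.011 0 0 0 0 0 0; -0.014 0 0 0 0 0 0; -0.017 0 0 0 0 0 0; -0.020 0 0 0 0 0 0; -0.024 0 0 0 0 0 0; -0.028 0 0 0 0 0 0")

```text
time_s: 27.6
position: [0.4816, 0.1865, 0.0632]
tcp_rot: [[-0.991, 0.133, -0.0], [0.133, 0.991, 0.0], [0.0, -0.0, -1.0]]
force: [0.6, 0.6, 0.1]
opening: 0.003
```

Emit:
apply_moves(motion="-0.003 0 0 0 0 0 0; -0.006 0 0 0 0 0 0; -0.009 0 0 0 0 0 0; -0.012 0 0 0 0 0 0; -0.015 0 0 0 0 0 0; -0.017 0 0 0 0 0 0; -0.019 0 0 0 0 0 0; -0.020 0 0 0 0 0 0")

```text
time_s: 28.6
position: [0.5013, 0.1839, 0.0632]
tcp_rot: [[-0.991, 0.133, 0.0], [0.133, 0.991, 0.0], [-0.0, 0.0, -1.0]]
force: [-1.1, -0.0, 0.4]
opening: 0.006
```

```bash
python3 snap.py q7 I
```

```text
t 28.6 pos [0.5013 0.1839 0.0632] F [-1.13 -0.02  0.39] op 0.006 infr [-0.1072  0.0004  0.0632]
t 28.65 pos [0.5014 0.1839 0.0632] F [-1.19  0.27  0.79] op 0.007 infr [-0.1071  0.0004  0.0632]
```

View pics/q7.png

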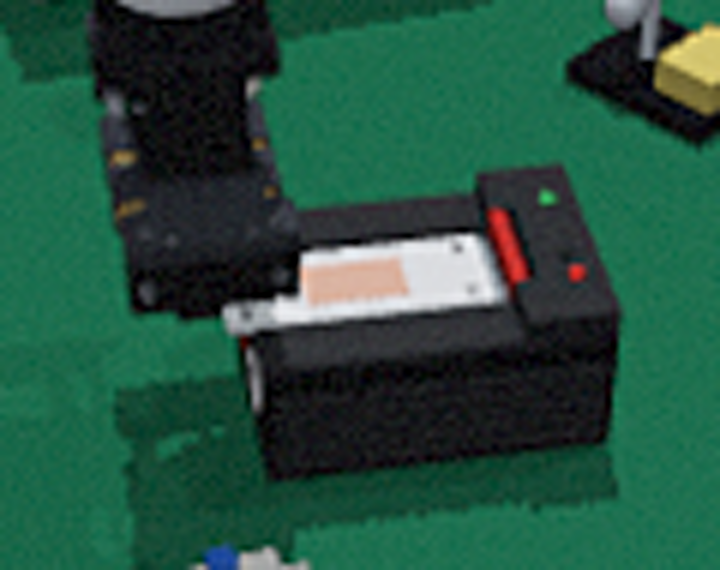

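Emit:
apply_moves(motion="-0.001 0 0 0 0 0 0; -0.002 0 0 0 0 0 0; -0.003 0 0 0 0 0 0; -0.004 0 0 0 0 0 0; -0.0045 0 0 0 0 0 0; -0.005 0 0 0 0 0 0; -0.005 0 0 0 0 0 0; -0.005 0 0 0 0 0 0")

```text
time_s: 29.65
position: [0.5063, 0.1832, 0.0633]
tcp_rot: [[-0.991, 0.133, 0.0], [0.133, 0.991, 0.0], [-0.0, 0.0, -1.0]]
force: [-0.3, -1.0, -0.6]
opening: 0.003
```

```bash
python3 -c "
from h import *
st(IN)
for i in range(3): bot.capture('side'); st(IN)"
```

```text
t 29.65 pos [0.5063 0.1832 0.0633] F [-0.3  -1.04 -0.63] op 0.003 infr [-0.1022  0.0004  0.0633]
t 29.7 pos [0.5063 0.1832 0.0633] F [-0.46  0.3  -0.16] op 0.005 infr [-0.1022  0.0004  0.0633]
t 29.75 pos [0.5062 0.1832 0.0633] F [-0.4   0.32  0.52] op 0.005 infr [-0.1022  0.0004  0.0633]
t 29.8 pos [0.5062 0.1832 0.0633] F [-0.63 -0.29 -0.14] op 0.004 infr [-0.1022  0.0004  0.0633]
```

Emit:
apply_moves(motion="-0.0003 0 0 0 0 0 0; -0.0006 0 0 0 0 0 0; -0.0009 0 0 0 0 0 0; -0.001 0 0 0 0 0 0; -0.001 0 0 0 0 0 0; -0.001 0 0 0 0 0 0; -0.001 0 0 0 0 0 0; -0.001 0 0 0 0 0 0")

```text
time_s: 30.8
position: [0.5072, 0.1831, 0.0632]
tcp_rot: [[-0.991, 0.133, 0.0], [0.133, 0.991, -0.0], [-0.0, -0.0, -1.0]]
force: [-0.3, -0.1, 0.2]
opening: 0.003
```

Emit:
apply_moves(motion="-0.0002 0 0 0 0 0 0; -0.0004 0 0 0 0 0 0; -0.0006 0 0 0 0 0 0; -0.0008 0 0 0 0 0 0; -0.0008 0 0 0 0 0 0; -0.0008 0 0 0 0 0 0; -0.0008 0 0 0 0 0 0; -0.0008 0 0 0 0 0 0")

```text
time_s: 31.8
position: [0.508, 0.183, 0.0633]
tcp_rot: [[-0.991, 0.133, 0.0], [0.133, 0.991, -0.0], [-0.0, -0.0, -1.0]]
force: [-0.4, -0.7, -0.3]
opening: 0.008
```

```bash
python3 -c "
from h import *
st(IN)
for i in range(2): bot.capture('side'); st(IN)"
```

```text
t 31.8 pos [0.508  0.183  0.0633] F [-0.43 -0.68 -0.29] op 0.008 infr [-0.1005  0.0004  0.0633]
t 31.85 pos [0.508  0.183  0.0632] F [-0.67 -0.09  0.41] op 0.001 infr [-0.1005  0.0004  0.0632]
t 31.9 pos [0.508  0.183  0.0632] F [-1.79 -0.85 -1.02] op 0.005 infr [-0.1005  0.0004  0.0632]
```

Emit:
apply_moves(motion="-0.0002 0 0 0 0 0 0; -0.0004 0 0 0 0 0 0; -0.0006 0 0 0 0 0 0; -0.0008 0 0 0 0 0 0; -0.0008 0 0 0 0 0 0; -0.0008 0 0 0 0 0 0; -0.0008 0 0 0 0 0 0; -0.0008 0 0 0 0 0 0")

```text
time_s: 32.9
position: [0.5083, 0.1829, 0.0632]
tcp_rot: [[-0.991, 0.133, -0.001], [0.133, 0.991, -0.0], [0.001, -0.0, -1.0]]
force: [-3.2, 0.7, 0.8]
opening: 0.008
```

```bash
python3 snap.py q8 I
```

```text
t 32.9 pos [0.5083 0.1829 0.0632] F [-3.23  0.66  0.83] op 0.008 infr [-0.1002  0.0003  0.0632]
t 32.95 pos [0.5083 0.1829 0.0632] F [-2.14  0.3   1.56] op 0.007 infr [-0.1001  0.0003  0.0632]
```

View pics/q8.png

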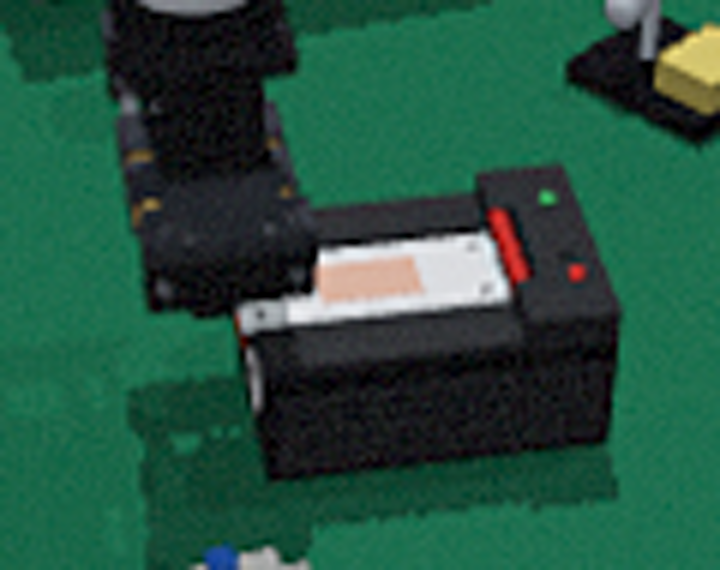

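Emit:
apply_moves(motion="-0.0002 0 0 0 0 0 0; -0.0004 0 0 0 0 0 0; -0.0006 0 0 0 0 0 0; -0.0008 0 0 0 0 0 0; -0.001 0 0 0 0 0 0; -0.001 0 0 0 0 0 0; -0.001 0 0 0 0 0 0; -0.001 0 0 0 0 0 0")

```text
time_s: 33.95
position: [0.5087, 0.1828, 0.0631]
tcp_rot: [[-0.991, 0.133, -0.002], [0.133, 0.991, -0.0], [0.002, -0.0, -1.0]]
force: [-5.4, 1.3, 3.9]
opening: 0.006
```

```bash
python3 -c "
from h import *
st(IN)
for i in range(2): bot.capture('side'); st(IN)"
```

```text
t 33.95 pos [0.5087 0.1828 0.0631] F [-5.37  1.32  3.86] op 0.006 infr [-0.0998  0.0003  0.0631]
t 34.0 pos [0.5086 0.1828 0.0631] F [-5.02  1.78  3.36] op 0.003 infr [-0.0998  0.0003  0.0631]
t 34.05 pos [0.5086 0.1828 0.0631] F [-5.1   0.8   3.46] op 0.002 infr [-0.0998  0.0002  0.0631]
```

Emit:
apply_moves(motion="-0.0003 0 -0.0001 0 0 0 0; -0.0006 0 -0.0002 0 0 0 0; -0.0009 0 -0.0003 0 0 0 0; -0.0012 0 -0.0003 0 0 0 0; -0.0014 0 -0.0003 0 0 0 0; -0.0014 0 -0.0003 0 0 0 0; -0.0014 0 -0.0003 0 0 0 0; -0.0014 0 -0.0003 0 0 0 0")

```text
time_s: 35.05
position: [0.5089, 0.1827, 0.0632]
tcp_rot: [[-0.991, 0.133, -0.005], [0.133, 0.991, -0.0], [0.005, -0.001, -1.0]]
force: [-5.8, 1.6, 2.4]
opening: 0.005
```

```bash
python3 -c "
from h import *
st(IN)
for i in range(2): bot.capture('side'); st(IN)"
```

```text
t 35.05 pos [0.5089 0.1827 0.0632] F [-5.76  1.56  2.4 ] op 0.005 infr [-0.0995  0.0002  0.0632]
t 35.1 pos [0.5088 0.1827 0.0632] F [-7.25  1.49  2.76] op 0.005 infr [-0.0996  0.0002  0.0632]
t 35.15 pos [0.5088 0.1827 0.0632] F [-6.34  3.34  2.89] op 0.008 infr [-0.0996  0.0002  0.0632]
```

Emit:
apply_moves(motion="-0.0005 0 0 0 0 0 0; -0.001 0 0 0 0 0 0; -0.0015 0 -0.0001 0 0 0 0; -0.002 0 -0.0002 0 0 0 0; -0.002 0 -0.0002 0 0 0 0; -0.002 0 -0.0002 0 0 0 0; -0.002 0 -0.0002 0 0 0 0; -0.002 0 -0.0002 0 0 0 0")

```text
time_s: 36.15
position: [0.5091, 0.1825, 0.0632]
tcp_rot: [[-0.991, 0.133, -0.008], [0.133, 0.991, -0.0], [0.008, -0.001, -1.0]]
force: [-8.2, 2.3, 3.8]
opening: 0.005
```

```bash
python3 -c "
from h import *
st(IN)
for i in range(2): bot.capture('side'); s=st(IN)
print(s['tcp_rot'].round(3))"
```

```text
t 36.15 pos [0.5091 0.1825 0.0632] F [-8.19  2.27  3.85] op 0.005 infr [-0.0992  0.      0.0632]
t 36.2 pos [0.5091 0.1825 0.0632] F [-9.75  2.09  4.36] op 0.001 infr [-0.0992  0.      0.0632]
t 36.25 pos [0.5092 0.1825 0.0632] F [-9.    2.63  3.69] op 0.006 infr [-0.0992  0.      0.0632]
[[-0.991  0.133 -0.008]
 [ 0.133  0.991 -0.   ]
 [ 0.008 -0.001 -1.   ]]
```

The force is about 9.2 N along the channel. I'll hold it.

Emit:
apply_moves(motion="0 0 0 0 0 0 0; 0 0 0 0 0 0 0; 0 0 0 0 0 0 0; 0 0 0 0 0 0 0; 0 0 0 0 0 0 0; 0 0 0 0 0 0 0; 0 0 0 0 0 0 0; 0 0 0 0 0 0 0")

```text
time_s: 37.25
position: [0.5092, 0.1825, 0.0632]
tcp_rot: [[-0.991, 0.133, -0.008], [0.133, 0.991, -0.0], [0.008, -0.001, -1.0]]
force: [-9.1, 2.4, 4.2]
opening: 0.003
```

```bash
python3 snap.py q9 I; python3 -c "
from h import *
bot.capture('side'); st(IN)"
```

```text
t 37.25 pos [0.5092 0.1825 0.0632] F [-9.1   2.38  4.18] op 0.003 infr [-0.0992  0.      0.0632]
t 37.3 pos [0.5091 0.1825 0.0632] F [-8.66  1.96  4.14] op 0.004 infr [-0.0992  0.      0.0632]
t 37.35 pos [0.5091 0.1825 0.0632] F [-8.68  3.47  3.65] op 0.009 infr [-0.0992 -0.      0.0632]
```

View pics/q9.png

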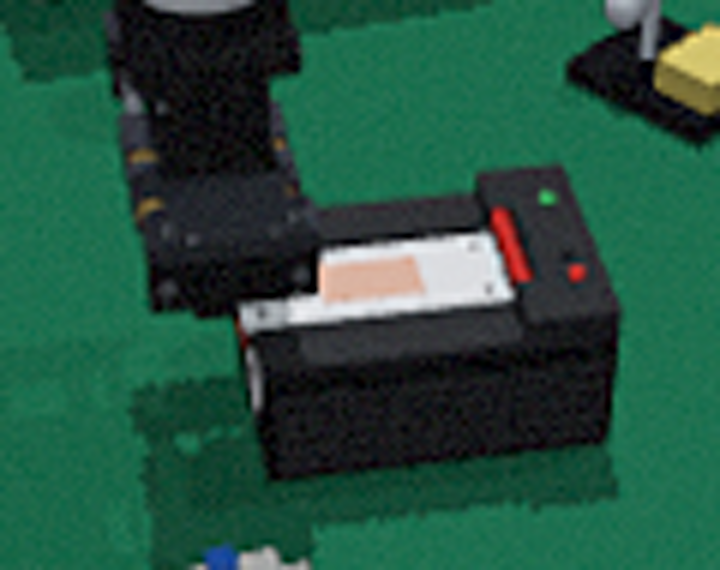

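The plate sits against the red buffer and holds at 9 N. I'll ease back slowly.

Emit:
apply_moves(motion="0.0008 0 0 0 0 0 0; 0.0016 0 0 0 0 0 0; 0.0024 0 0 0 0 0 0; 0.0032 0 0 0 0 0 0; 0.004 0 0 0 0 0 0; 0.0048 0 0 0 0 0 0; 0.0056 0 0 0 0 0 0; 0.007 0 0 0 0 0 0")

```text
time_s: 38.35
position: [0.5081, 0.1832, 0.0641]
tcp_rot: [[-0.991, 0.133, 0.004], [0.133, 0.991, 0.0], [-0.004, 0.001, -1.0]]
force: [0.6, -0.4, -0.4]
opening: 0.003
```

Emit:
apply_moves(motion="0.004 0 0 0 0 0 0; 0.012 0 0 0 0 0 0; 0.025 0 0 0 0 0 0; 0.035 0 0 0 0 0 0; 0.040 0 -0.020 0 0 0 0; 0.040 0 -0.050 0 0 0 0; 0.040 0 -0.080 0 0 0 0; 0.040 0 -0.090 0 0 0 0")

```text
time_s: 39.35
position: [0.4669, 0.1888, 0.1553]
tcp_rot: [[-0.991, 0.132, 0.003], [0.132, 0.991, 0.0], [-0.003, 0.001, -1.0]]
force: [0.2, 0.2, 0.0]
opening: 0.005
```

```bash
python3 snap.py r1 I; python3 -c "
from h import *
b=bot.capture('side')[:,:,::-1];a=bot.capture('top')[:,:,::-1]
cv2.imwrite('pics/r1s.png',b)
f=lambda im,x,y,w,h,s:cv2.resize(im[y:y+h,x:x+w],None,fx=s,fy=s,interpolation=cv2.INTER_CUBIC)
cv2.imwrite('pics/r1z.png',np.hstack([f(b,250,140,75,60,6),f(a,195,145,55,60,6)]))"
```

```text
t 39.35 pos [0.4669 0.1888 0.1553] F [0.25 0.24 0.  ] op 0.005 infr [-0.1419  0.0007  0.1553]
t 39.4 pos [0.4671 0.1888 0.1556] F [ 0.67 -0.38  0.43] op 0.004 infr [-0.1418  0.0008  0.1556]
```

View pics/r1z.png

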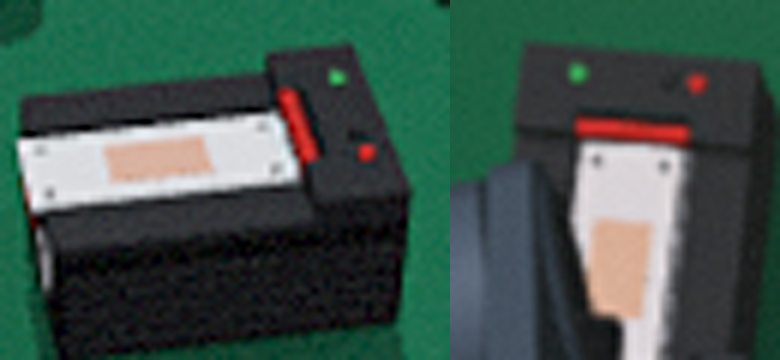

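View pics/r1s.png

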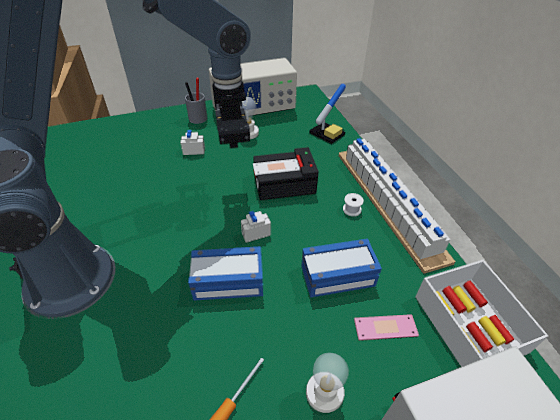

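The plate lies against the buffer with its front end just past the case front (zoom (17,140)–(31,210)). The bystanders stand where they were.

```bash
python3 -c "
from h import *
t=lambda x,y:((x+.5)/6-.5+250,(y+.5)/6-.5+140)
for p in ray('side',[t(17,141),t(31,211),t(103,147),t(108,183),t(208,136),t(215,172)],.070): print(inf(IN,p).round(4))
t=lambda x,y:((x-450+.5)/6-.5+195,(y+.5)/6-.5+145)
print('top')
for p in ray('top',[t(592,220),t(653,222),t(588,315),t(643,318)],.070): print(inf(IN,p).round(4))
"
```

```text
[-0.0907  0.029   0.07  ]
[-0.0914 -0.0252  0.07  ]
[-0.0501  0.017   0.07  ]
[-0.0522 -0.0109  0.07  ]
[0.002  0.0166 0.07  ]
[-0.0001 -0.0116  0.07  ]
top
[-0.0007  0.0174  0.07  ]
[ 0.0008 -0.0132  0.07  ]
[-0.0496  0.0135  0.07  ]
[-0.0487 -0.014   0.07  ]
```

```bash
python3 -c "
from h import *
print(bot.hand_in()); st(IN)"
```

```text
the job is handed in; nothing more can be done
None
the job is handed in; nothing more can be done
```

The plate is in the inverter's channel, home against the red buffer and released. I handed the job in at about 39.5 s of the 72 s allowed. The hand-in gives no verdict, so success rests on my own checks below.

**What I did**
- **Slide out:** I dragged the plate out of the far tray at about 5 to 6 N, easing off the depth towards the front. It ended with a 41.5 mm overhang, its centre about 23.5 mm behind the tray edge.
- **Lift and lay:** I pinched it by its long edges, lifted it level and lowered it into the channel until it touched at about 1 to 1.5 N. I then let go, with its centre about 104 mm in front of the buffer.
- **Push home:** I pushed its front end with closed fingers until it met the buffer. It was held there at about 9 N for over a second, then the fingers backed off slowly.

**Last checks**
- **Position:** the final pictures put the plate centre about 65 to 66 mm in front of the buffer and 1 to 2 mm off the middle line. The allowed ranges are 63 to 67 mm and 6 mm. The measurement is only good to 1 to 2 mm, so the distance could be near the edge of its range.
- **Bystanders:** they show no visible change in the side picture. I did not measure them.
- **Fingers:** clear of the plate.

**Worth noting**
- **Press force:** the tool also pushed down at about 4 N during the final press, because the wrist bent slightly. The total was about 10 N, within the 14 N limit.
- **Force noise:** readings carried about 1 N of noise, so I averaged several before acting.

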